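Change the test cartridge in the push-push reader

ROBOT

A 6-joint arm with a two-finger parallel gripper is mounted at the origin on the work surface. World frame = base frame: x ahead of the robot, y to its left, z up, the work surface at z = 0. Lengths are in m, angles in rad, forces in N, time in s.
With the tool pointing down it reaches from about 0.3 to 0.875 m from the base axis. Payload 6.4 kg.
Tool frame: the origin (TCP) lies at the very end of the fingers, on their centre line; the grasp point (between the pads) lies 19 mm behind it; z points along the fingers, y is the direction in which the jaws open and shut (so a half turn about z gives the same grasp; the last joint's range is limited). The gripper opens to 85 mm and grips with 20 to 120 N. Pads are 22 mm wide; open, the fingers measure 114 mm over their backs; the gripper's body (76 mm by 85 mm) begins 54 mm behind the grasp point. The pads swing forward as they close: fully open they stand 13 mm farther back than shut.
Start: joints at [1.136, 0.181, 1.607, -0, 1.354, -0.206], TCP at [0.13, 0.56, 0.231] pointing down, gripper open.
Joint ranges: [-2.99, 2.99], [-0.89, 2.07], [0.3, 2.58], [-1.14, 4.28], [0, 2.63], [-3.12, 3.12]. Speed limits (rad/s): [2.57, 2.57, 3.01, 3.14, 3.14, 3.14].

INTERFACE

Orientations are given as a unit quaternion [x, y, z, w].
In Python, from station import bot gives the robot as it stands. The module is installed in compiled form; this text tells all that it offers.
- The arm moves only by the shell command python3 -m handwheel 'ROWS' [FORCE]. ROWS is JSON, a list of rows, each an object with "jaw": the closure in counts, from 0 (fully open) to 255 (shut); "translation": the shift along the tool's x, y, z in units of 25 mm (1.0 is 25 mm), a list of three; "angular": the turn, a rotation vector about the tool's x, y, z in units of 6 degrees (1.0 is 6 degrees), a list of three. A call has 1 to 5 rows; each row shifts and turns the pose as measured when the row begins, along the tool's axes as they then stand; what a row does not reach is not made up. A row lasts 1/12 s, in which the tool goes at most 41.7 mm and 7.16 degrees, less where a joint would pass 70% of its speed; a pose out of reach is approached as far as the arm can. A call is refused whole if a number of a shift passes 1 or a number of a turn 1, either way. A call with a gripper value outside its range is refused whole. The fingers move at their own pace and stop on an object; FORCE is the grip in N (left out, the last holds). Time passes only in rows, so rows that do not move let the fingers close. It gives the time, the measured TCP pose, the force and the opening at its end, in the units of the state.
- bot.read_state(): the state, without advancing time (a new reading comes with each control period).
- bot.read_camera(name): name is "scene" or "top"; returns a dict with "pixels" (420x560x3 uint8, blue, green, red), "fx", "fy", "cx", "cy" (pixels), "world_to_cam" (4x4, takes a point from world to camera coordinates). Camera axes: x right, y up, looking along -z (the intrinsics and any distortion apply to the point x, -y, -z); pixel columns grow to the right and rows downward; lengths in m; the calibration is good to about 2 mm. A picture is of the moment at which its call begins. There is no depth.
- bot.close_job(): hands the job in, once; it reports no verdict.
The state is a dict: "t": time; "qpos": joint angles; "qvel": joint speeds; "tau": joint torques, N m; "ee_pos": TCP position; "tcp_rot": TCP orientation; "ft_force": force on the tool from outside, world axes, zero at the start; "torque": the same for the moment, N m; "width": finger opening in m.
Only numpy, scipy, OpenCV 4.12 (cv2) and the standard library are available. Lean on these libraries where they do the work, as an engineer would, in place of code of your own. Each camera call takes 0.05 s, during which the arm holds its last target.

TASK

The water-test reader still holds the used cartridge with the magenta cap: press that cartridge down until the catch lets go and it pops up, then take it out and stand it upright in the grey tray. Load the fresh cartridge with the blue cap in its place and press it down until the catch keeps it down by itself. Press gently, only as far as it takes to feel the buffer, and leave the green-capped cartridge and the two standing sample tubes where they are.

Things in the scene. Friction and masses are not known exactly. Their poses are not given: they have to be found in the camera images.
- reader: white bench reader with a blue band, fixed, 170 (x) x 130 (y) x 95 mm high; display on the far half of its top, the bay in the near half. Origin: centre of its underside. Its bay has a push-push catch: press past a hidden switching depth and let go, and it changes from caught to up or back; let go too early and nothing changes. Above 17 N on the cradle harms it.
- bay (a point): centre of the mouth of the reader's bay, level with its top (z = 95 mm), 25 mm from the reader's centre towards its -x; axes as the reader's. A vertical slot 34 (x) x 20 (y) mm, 1 mm clearance round a cartridge, 3 mm chamfer, blue frame round it. A cartridge goes in foot down, its x along the reader's x, either way round.
- cradle: sprung plate in the bay under the cartridge; origin: centre of its upper face. 41 mm below the mouth when up (cartridge 40 mm proud), 58 when caught (23 proud; so at the start). Spring 3 to 9 N; damped, rises in 0.5 s. Switches 4 to 17 mm below caught, unseen, varying; within 1 mm more a stiff buffer adds 3 to 5 N per mm. Press at 15 mm/s or less up to 11 to 13 N, lift at once.
- used_centre (a point): used cartridge, magenta cap (26 mm high), 32 (its x) x 18 (its y) x 81 mm tall, about 60 g, white with a pale window; foot tapered by 2 mm per side over the lowest 4 mm. The point is its centre, 40.5 mm above the foot; z up to the cap. Starts in the bay, caught down. It only stands on the cradle, and is not fastened to it.
- fresh_centre (a point): fresh cartridge, blue cap (26 mm high), 32 (its x) x 18 (its y) x 81 mm tall, about 60 g, white with a pale window; foot tapered by 2 mm per side over the lowest 4 mm. The point is its centre, 40.5 mm above the foot; z up to the cap. Starts upright in one of the two pockets of the yellow stand.
- spare_centre (a point): another cartridge, green cap, same shape as the others, 32 (its x) x 18 (its y) x 81 mm tall, about 60 g, white with a pale window; foot tapered by 2 mm per side over the lowest 4 mm. The point is its centre, 40.5 mm above the foot; z up to the cap. In the other pocket of the yellow stand. To be left there.
- stand: fixed yellow block, 130 (x) x 56 (y) x 32 mm high, with two pockets side by side along its x, 36 mm either side of its centre, each 26 mm deep (floor 6 mm above the table) and 2.5 mm wider all round than a cartridge. Origin: centre of its underside. A cartridge in it rises 87 mm above the table.
- tray: fixed open grey tray, 130 (x) x 100 (y) mm, walls 4 mm thick and 22 mm high, floor 4 mm above the table. Origin: centre of its underside.
- tube_a: standing sample tube with blue cap, 34 mm across, 115 mm tall, loose bystander; origin under its centre
- tube_b: standing sample tube with magenta round cap, 34 mm across, 115 mm tall, loose bystander; origin under its centre
Not all that is in view belongs to the job. What is shaped like the part that bears used_centre but brown is not meant. Leave any red look-alike of the reader alone.

How it is judged:
On the way, in this order (a step that is already met when the one before it is completed fails the run):
1. the used cartridge has been released by the catch and stands popped up in the bay (z of cradle in the frame of bay above -0.045 m and x of used_centre in the frame of bay between -0.004 and 0.004 m and y of used_centre in the frame of bay between -0.004 and 0.004 m and z of used_centre in the frame of cradle between 0.037 and 0.044 m), for 0.1 s.
2. the used cartridge stands upright and released in the tray (x of used_centre in the frame of tray between -0.06 and 0.06 m and y of used_centre in the frame of tray between -0.045 and 0.045 m and z of used_centre in the frame of tray between 0.039 and 0.05 m and angle between used_centre's own z axis and vertical below 0.12 rad and linear speed of used below 0.02 m/s and contact force between the fingers and used below 0.05 N), for 0.2 s.
3. the fresh cartridge is kept down in the bay by the catch, untouched (z of cradle in the frame of bay between -0.0605 and -0.0555 m and x of fresh_centre in the frame of bay between -0.004 and 0.004 m and y of fresh_centre in the frame of bay between -0.004 and 0.004 m and z of fresh_centre in the frame of cradle between 0.037 and 0.044 m and contact force between the fingers and fresh below 0.05 N), for 0.3 s.
At the end, for the whole second after the job is handed in: Fresh cartridge on the cradle, within 4 mm of the bay's middle, the cradle kept down by the catch (55.5 to 60.5 mm below the mouth); used cartridge upright (within 0.12 rad), at rest on the tray's floor inside its walls; the gripper touches neither (all of step 2 and all of step 3 and linear speed of fresh below 0.02 m/s).
It fails at once if a cartridge pressed on the cradle with more than 17 N (contact force between any of used, fresh and cradle above 17 N).
It fails at once if the green-capped cartridge taken out, tipped or shifted by more than 15 mm (distance of spare_centre from where it was at the start of the episode above 0.015 m or angle between spare_centre's own z axis and vertical above 0.25 rad).
It fails at once if a sample tube shifted by more than 30 mm or knocked over (distance of any of tube_a, tube_b from where it was at the start of the episode above 0.03 m or angle between any of tube_a, tube_b's own z axis and vertical above 0.4 rad).
It also fails if it takes over 72 s, if anything falls off the work surface, if the arm or the gripper's body presses on something with over 40 N, if the wrist force passes 120 N, or if a joint passes its speed limit or range.

## Working session

There is one attempt and no reset: what is moved stays moved. The work goes in short steps, Python scripts to look and compute and a shell command to move; the robot and the scene stay as the last step left them, time stands still between calls to the robot, and variables do not carry over. Pictures are saved under pics/ and viewed, and the job is handed in when it is done.

```bash
mkdir -p pics; ls; python3 - <<'E'
from station import bot
import cv2
s=bot.read_state()
for k in s: print(k,s[k])
for n in("scene","top"):
    c=bot.read_camera(n); cv2.imwrite(f"pics/{n}0.png",c["pixels"]); print(n,c["fx"],c["fy"],c["cx"],c["cy"],c["world_to_cam"], [k for k in c])
E
```

```text
pics
t 0.0
qpos [ 1.13570987e+00  1.81588609e-01  1.60804464e+00  3.15606493e-05
  1.35379693e+00 -2.06307500e-01]
qvel [-0.00015492  0.00062304 -0.00063775  0.00086066 -0.00066053  0.00035262]
tau [-1.21075745e-04 -4.44880021e+01 -3.51331830e+01 -2.36599080e-04
  9.11067822e-03  1.81484796e-05]
ee_pos [0.13013446 0.55949322 0.23033971]
tcp_rot [ 1.14143520e-01  9.93463846e-01 -8.67060916e-04 -3.04240477e-04]
ft_force [-0.78427976  0.1475442  -0.32921742]
torque [ 0.04146588 -0.02785233 -0.02607838]
width 0.08559386589810093
scene 504.988092808272 504.988092808272 273.86201459541553 210.49620967392107 [[-8.19692919e-01  5.72801837e-01 -1.25440679e-03  3.74311799e-01]
 [-3.12190534e-01 -4.44913768e-01  8.39397885e-01  6.51099784e-02]
 [ 4.80250548e-01  6.88440117e-01  5.43515977e-01 -1.29486159e+00]
 [ 0.00000000e+00  0.00000000e+00  0.00000000e+00  1.00000000e+00]] ['pixels', 'fx', 'fy', 'cx', 'cy', 'world_to_cam']
top 466.31108497140633 466.31108497140633 285.93849749959435 210.48610658925253 [[-0.02911389 -0.99940062  0.01872903 -0.00347293]
 [ 0.99245472 -0.02666878  0.11967629 -0.4705269 ]
 [-0.11910508  0.02207195  0.99263629 -0.96180039]
 [ 0.          0.          0.          1.        ]] ['pixels', 'fx', 'fy', 'cx', 'cy', 'world_to_cam']
```

View pics/scene0.png

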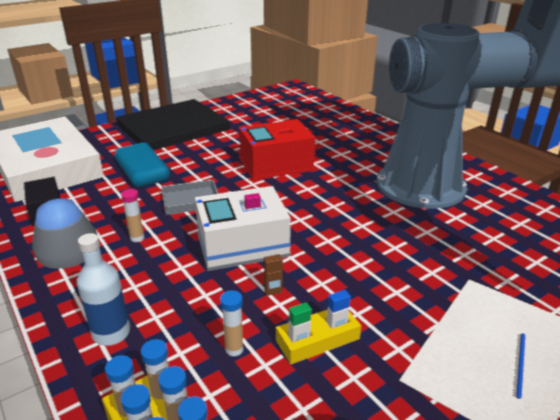

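View pics/top0.png

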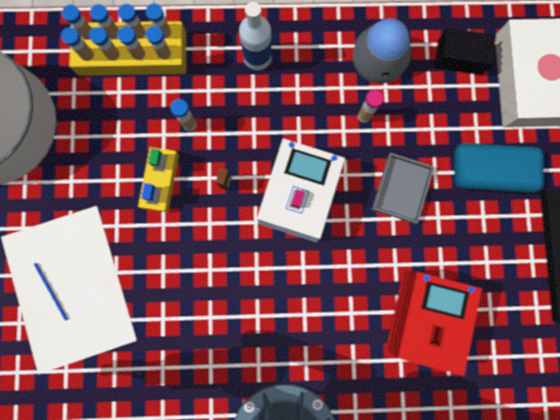

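The top view shows the white reader (300,190) with the magenta-capped cartridge at (298,199). The tray is at (404,188) and the yellow stand at (158,180), with the green cap at (155,157) and the blue cap at (149,192). The tubes are at (180,108) and (373,100). Distractors are the brown look-alike (223,178) and the red reader (437,320). I'll enlarge these next.

```bash
python3 - <<'E'
import cv2
t=cv2.imread("pics/top0.png");s=cv2.imread("pics/scene0.png")
def crop(im,x0,y0,w,h,k,n):
    cv2.imwrite("pics/"+n,cv2.resize(im[y0:y0+h,x0:x0+w],None,fx=k,fy=k,interpolation=cv2.INTER_CUBIC))
crop(t,250,130,100,115,5,"c1.png")
crop(t,365,140,80,90,6,"c2.png")
crop(t,130,140,110,80,7,"c3.png")
crop(s,185,175,120,100,6,"c4.png")
crop(s,255,250,120,115,5,"c5.png")
E
```

```text
(no output)
```

View pics/c1.png

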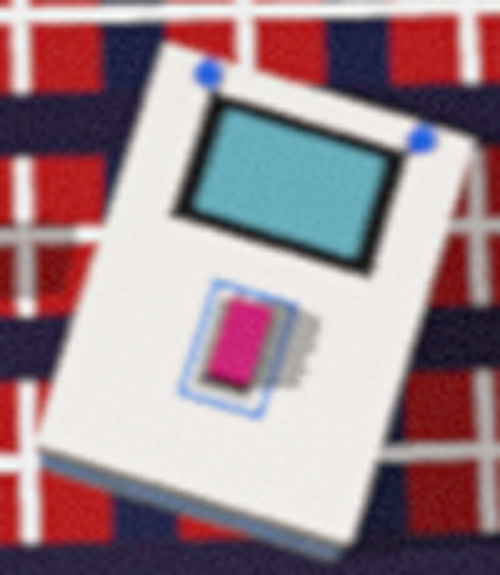

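View pics/c2.png

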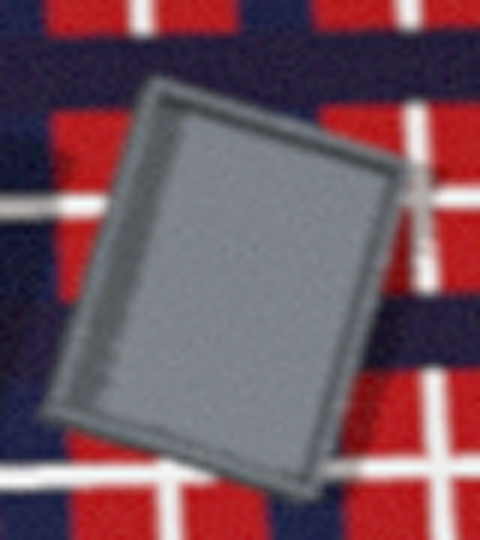

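View pics/c3.png

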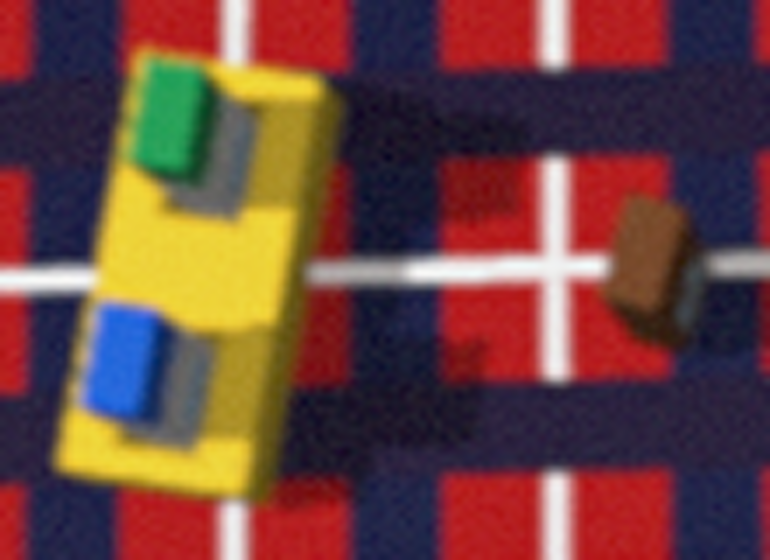

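View pics/c4.png

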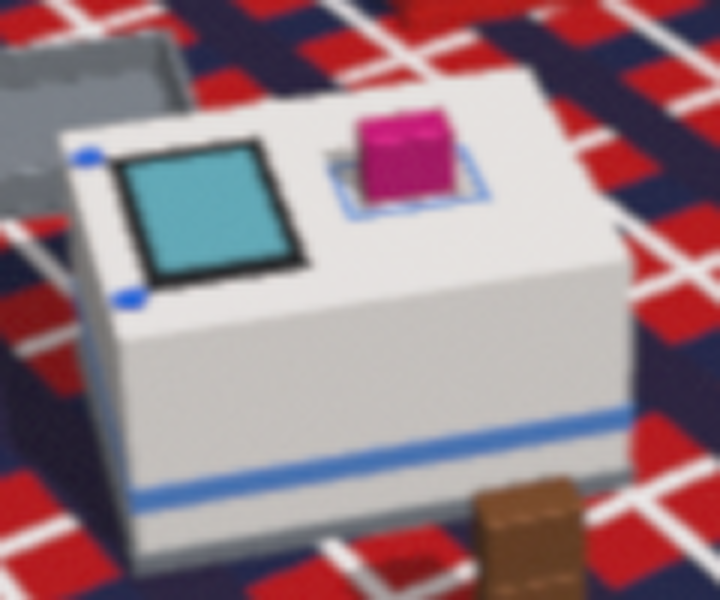

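View pics/c5.png

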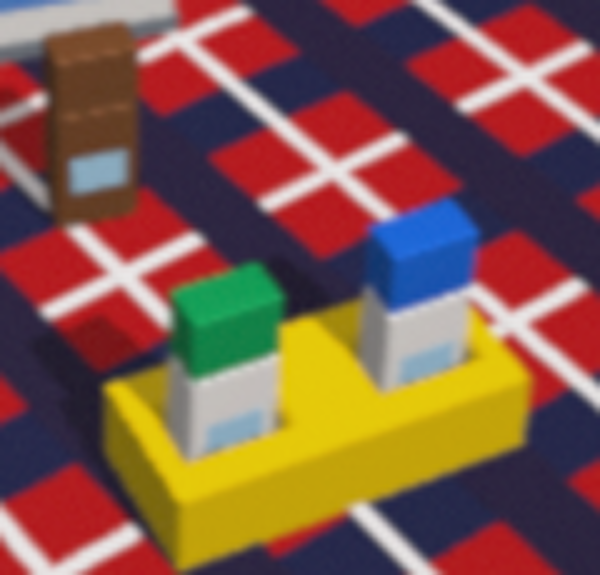

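The crop confirms the targets. The magenta rectangular cap in the white reader is the used cartridge, and the brown one at (223,178) is free-standing so it isn't. In the yellow stand, the blue-capped rectangular cartridge (149,192) is the fresh one and the green (155,157) is the spare. The blue and magenta round caps are tubes. Next I'll fit poses using both views.

```bash
cat > h.py <<'E'
import numpy as np, cv2
from scipy.optimize import least_squares
W={'scene':np.array([[-8.19692919e-01,5.72801837e-01,-1.25440679e-03,3.74311799e-01],[-3.12190534e-01,-4.44913768e-01,8.39397885e-01,6.51099784e-02],[4.80250548e-01,6.88440117e-01,5.43515977e-01,-1.29486159],[0,0,0,1]]),
'top':np.array([[-0.02911389,-0.99940062,0.01872903,-0.00347293],[0.99245472,-0.02666878,0.11967629,-0.4705269],[-0.11910508,0.02207195,0.99263629,-0.96180039],[0,0,0,1]])}
K={'scene':(504.988,273.862,210.496),'top':(466.311,285.938,210.486)}
def proj(v,P):
    P=np.atleast_2d(P);c=P@W[v][:3,:3].T+W[v][:3,3];f,cx,cy=K[v]
    return np.c_[cx+f*c[:,0]/-c[:,2],cy-f*c[:,1]/-c[:,2]]
def un(k,x0,y0,pts): return [((p[0]+.5)/k-.5+x0,(p[1]+.5)/k-.5+y0) for p in pts]
def rect(p,L,Wd):
    x,y,z,a=p;c,s=np.cos(a),np.sin(a)
    return np.array([[x+c*u-s*w,y+s*u+c*w,z] for u,w in((L/2,Wd/2),(L/2,-Wd/2),(-L/2,-Wd/2),(-L/2,Wd/2))])
def fit(L,Wd,obs,p0,fixz=None):
    def r(p):
        q=list(p)
        if fixz is not None:q[2]=fixz
        R=rect(q,L,Wd)
        return np.concatenate([(proj(v,R)-np.array(o)).ravel() for v,o in obs.items()])
    s=least_squares(r,p0);print('  rms px',np.sqrt(np.mean(s.fun**2)).round(2),'p',s.x.round(4), s.fun.reshape(-1,2).round(1).tolist());return s.x
E
python3 - <<'E'
from h import *
T1=lambda p:un(5,250,130,p);T2=lambda p:un(6,365,140,p);T3=lambda p:un(7,130,140,p);S4=lambda p:un(6,185,175,p);S5=lambda p:un(5,255,250,p)
# order (+x,+y),(+x,-y),(-x,-y),(-x,+y)
print('reader');fit(.17,.13,{'top':T1([(163,42),(477,138),(352,545),(40,450)]),'scene':S4([(120,340),(62,132),(530,70),(630,262)])},[.47,0,.095,-.2])
print('bayframe');fit(.042,.028,{'top':T1([(215,281),(297,303),(262,417),(181,394)])},[.47,0,.095,-.2],.095)
print('used');fit(.032,.018,{'top':T1([(226,297),(272,303),(248,383),(208,375)]),'scene':S4([(368,145),(362,122),(445,112),(455,138)])},[.47,0,.11,-.2])
print('stand');fit(.13,.056,{'top':T3([(137,47),(327,72),(247,495),(55,468)]),'scene':S5([(182,500),(105,385),(440,293),(528,378)])},[.5,.3,.03,-.2])
print('fresh');fit(.032,.018,{'top':T3([(97,303),(160,310),(138,420),(82,408)]),'scene':S5([(400,262),(370,232),(447,200),(478,236)])},[.5,.3,.087,-.2])
print('spare');fit(.032,.018,{'top':T3([(148,55),(208,65),(183,178),(135,162)]),'scene':S5([(192,322),(170,293),(260,263),(283,298)])},[.5,.3,.087,-.2])
print('tray');fit(.13,.10,{'top':T2([(152,78),(410,160),(318,497),(42,418)])},[.5,-.2,.022,-.2],.022)
from station import bot
from scipy.spatial.transform import Rotation as R
print(R.from_quat(bot.read_state()['tcp_rot']).as_matrix().round(3))
E
```

```text
reader
  rms px 0.53 p [ 0.5065 -0.0468  0.0944 -0.3324] [[0.6, 0.8], [-0.6, 0.7], [-0.0, -0.1], [-0.6, -0.8], [0.0, 0.1], [-0.4, 0.5], [-0.8, -0.3], [0.3, -0.6]]
bayframe
  rms px 1.41 p [ 0.4839 -0.0385  0.095  -0.3161] [[1.0, 1.5], [-1.9, 1.1], [-0.8, -1.6], [1.8, -1.0]]
used
  rms px 0.61 p [ 0.4839 -0.0372  0.1176 -0.3026] [[0.1, -0.4], [-0.2, 0.9], [0.2, 0.6], [-0.7, -0.3], [-0.1, 0.8], [-1.4, 0.2], [-0.1, -0.6], [0.7, -0.6]]
stand
  rms px 1.13 p [ 0.5461  0.2557  0.0308 -0.1883] [[0.6, 0.5], [-0.7, 1.1], [-0.9, 0.1], [0.3, -0.3], [-1.1, 1.5], [-0.4, 0.6], [0.4, -3.5], [0.1, 1.0]]
fresh
  rms px 0.43 p [ 0.5098  0.2623  0.0849 -0.1413] [[-0.2, -0.0], [-0.3, 0.0], [0.5, -0.0], [-0.5, 0.7], [-0.7, 0.6], [-0.7, -0.3], [0.4, 0.1], [0.3, -0.4]]
spare
  rms px 0.58 p [ 0.5806  0.2486  0.0859 -0.2007] [[-0.0, 0.4], [0.2, 0.5], [0.5, -0.3], [-1.5, 0.5], [-0.1, 1.0], [-0.6, -0.7], [-0.5, -0.3], [0.0, -0.0]]
tray
  rms px 0.51 p [ 0.5144 -0.2711  0.1508 -0.3367] [[-0.7, -0.1], [0.3, 0.0], [-0.5, 0.6], [0.9, -0.4]]
[[-0.974  0.227 -0.001]
 [ 0.227  0.974 -0.001]
 [ 0.    -0.002 -1.   ]]
```

```bash
cat > go.py <<'E'
import sys,numpy as np
from station import bot
from scipy.spatial.transform import Rotation as R
def show(tgt,yaw):
    s=bot.read_state();p=np.array(s['ee_pos']);q=R.from_quat(s['tcp_rot'])
    d=q.inv().apply(np.array(tgt)-p)/.025
    # desired: tool z down, tool x = -(cos yaw, sin yaw)
    c,n=np.cos(yaw),np.sin(yaw)
    D=R.from_matrix(np.array([[-c,n*-1*-1,0],[-n,-c*-1,0],[0,0,-1]]).reshape(3,3)) if False else R.from_matrix(np.c_[[-c,-n,0],[-n,c,0],[0,0,-1]])
    w=np.degrees((q.inv()*D).as_rotvec())/6
    print('t',round(s['t'],2),'p',p.round(4),'F',np.round(s['ft_force'],2),'w',round(s['width'],4),'| shift units',d.round(3),'turn units',w.round(3))
if __name__=='__main__':
    a=[float(x) for x in sys.argv[1:5]];show(a[:3],a[3])
E
python3 go.py .4833 -.0385 .18 -.332
python3 -m handwheel '[{"jaw":255,"translation":[0,0,0],"angular":[0,0,0.98]},{"jaw":255,"translation":[0,0,0],"angular":[0,0,0]}]' 30
python3 go.py .4833 -.0385 .18 -.332
```

```text
t 0.1 p [0.1302 0.5596 0.2305] F [-0.29  0.17  0.97] w 0.0854 | shift units [-19.183 -20.093   2.045] turn units [-0.015 -0.002  0.986]
t: 0.27
ee_pos: [0.1299, 0.559, 0.2294]
tcp_rot: [0.167, 0.986, -0.002, -0.0]
ft_force: [0.5, 0.2, -0.2]
width: 0.0642
t 0.27 p [0.1299 0.559  0.2294] F [ 0.46  0.19 -0.19] w 0.0642 | shift units [-21.201 -17.925   2.033] turn units [-0.034 -0.004 -0.025]
```

```bash
python3 -m handwheel '[{"jaw":255,"translation":[-1,-0.84,0],"angular":[0,0,0]},{"jaw":255,"translation":[-1,-0.84,0],"angular":[0,0,0]},{"jaw":255,"translation":[-1,-0.84,0],"angular":[0,0,0]},{"jaw":255,"translation":[-1,-0.84,0],"angular":[0,0,0]},{"jaw":255,"translation":[-1,-0.84,0],"angular":[0,0,0]}]'
python3 go.py .4833 -.0385 .18 -.332
```

```text
t: 0.68
ee_pos: [0.213, 0.4176, 0.227]
tcp_rot: [0.155, 0.988, -0.003, -0.002]
ft_force: [0.5, 0.5, -0.1]
width: 0.0007
t 0.68 p [0.213  0.4176 0.227 ] F [ 0.52  0.51 -0.13] w 0.0007 | shift units [-15.889 -14.045   1.912] turn units [-0.055 -0.027  0.197]
```

```bash
python3 -m handwheel '[{"jaw":255,"translation":[-1,-0.84,0],"angular":[0,0,0]},{"jaw":255,"translation":[-1,-0.84,0],"angular":[0,0,0]},{"jaw":255,"translation":[-1,-0.84,0],"angular":[0,0,0]},{"jaw":255,"translation":[-1,-0.84,0],"angular":[0,0,0]},{"jaw":255,"translation":[-1,-0.84,0],"angular":[0,0,0]}]'
python3 go.py .4833 -.0385 .18 -.332
```

```text
t: 1.1
ee_pos: [0.3021, 0.2726, 0.2263]
tcp_rot: [0.146, 0.989, -0.003, -0.002]
ft_force: [-0.1, -0.3, 0.6]
width: -0.0002
t 1.1 p [0.3021 0.2726 0.2263] F [-0.13 -0.26  0.6 ] w -0.0002 | shift units [-10.544  -9.804   1.882] turn units [-0.059 -0.027  0.369]
```

```bash
python3 -m handwheel '[{"jaw":255,"translation":[-1,-0.84,0],"angular":[0,0,0]},{"jaw":255,"translation":[-1,-0.84,0],"angular":[0,0,0]},{"jaw":255,"translation":[-1,-0.84,0],"angular":[0,0,0]},{"jaw":255,"translation":[-1,-0.84,0],"angular":[0,0,0]},{"jaw":255,"translation":[-1,-0.84,0],"angular":[0,0,0]}]'
python3 go.py .4833 -.0385 .18 -.332
```

```text
t: 1.52
ee_pos: [0.3942, 0.1288, 0.2267]
tcp_rot: [0.138, 0.99, -0.002, -0.001]
ft_force: [1.1, 0.5, 0.2]
width: 0.0002
t 1.52 p [0.3942 0.1288 0.2267] F [1.11 0.49 0.21] w 0.0002 | shift units [-5.265 -5.45   1.885] turn units [-0.05  -0.015  0.519]
```

```bash
python3 -m handwheel '[{"jaw":255,"translation":[-0.95,-1,0],"angular":[0,0,0.15]},{"jaw":255,"translation":[-0.95,-1,0],"angular":[0,0,0.15]},{"jaw":255,"translation":[-0.95,-1,0],"angular":[0,0,0.15]},{"jaw":255,"translation":[-0.95,-1,0.3],"angular":[0,0,0.15]},{"jaw":255,"translation":[-0.9,-0.9,0.5],"angular":[0,0,0]}]'
python3 go.py .4833 -.0385 .15 -.332
```

```text
t: 1.93
ee_pos: [0.4739, -0.0324, 0.2091]
tcp_rot: [0.164, 0.986, -0.002, 0.002]
ft_force: [0.2, 0.5, 1.0]
width: -0.0
t 1.93 p [ 0.4739 -0.0324  0.2091] F [0.24 0.47 1.04] w -0.0 | shift units [-0.426 -0.101  2.367] turn units [-0.04   0.044  0.027]
```

```bash
python3 -m handwheel '[{"jaw":255,"translation":[-0.4,-0.1,0.7],"angular":[0,0.04,0]},{"jaw":255,"translation":[0,0,0.7],"angular":[0,0,0]},{"jaw":255,"translation":[0,0,0.6],"angular":[0,0,0]},{"jaw":255,"translation":[0,0,0],"angular":[0,0,0]}]'
python3 go.py .4833 -.0385 .12 -.332
python3 - <<'E'
from station import bot
import cv2,numpy as np
a=bot.read_camera("top")["pixels"];b=bot.read_camera("scene")["pixels"]
r=lambda i,x,y,w,h:cv2.resize(i[y:y+h,x:x+w],(400,400),interpolation=cv2.INTER_CUBIC)
cv2.imwrite("pics/v1.png",np.hstack([r(a,250,140,100,100),r(b,195,150,100,100)]))
E
```

```text
t: 2.27
ee_pos: [0.4847, -0.0467, 0.1554]
tcp_rot: [0.163, 0.987, -0.003, -0.0]
ft_force: [-2.0, 1.2, -0.1]
width: -0.0001
t 2.27 p [ 0.4847 -0.0467  0.1554] F [-1.96  1.24 -0.07] w -0.0001 | shift units [0.158 0.302 1.415] turn units [-0.056  0.002  0.042]
```

View pics/v1.png

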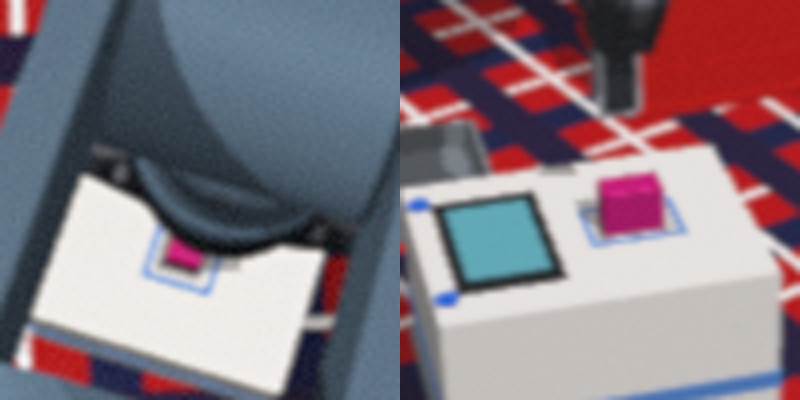

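The scene view shows the fingertip at about (249.5,178), above the magenta cap. I'll check that against the projection of the TCP.

```bash
python3 -c "
from h import *
print(proj('scene',[[.4847,-.0467,.1554]]))"
python3 -m handwheel '[{"jaw":255,"translation":[0.16,0.3,0.3],"angular":[0,0,0]},{"jaw":255,"translation":[0,0,0.2],"angular":[0,0,0]},{"jaw":255,"translation":[0,0,0],"angular":[0,0,0]}]'
python3 go.py .4833 -.0385 .12 -.332
```

```text
[[248.8878839  177.98386503]]
t: 2.62
ee_pos: [0.4862, -0.0372, 0.1476]
tcp_rot: [0.161, 0.987, -0.003, 0.004]
ft_force: [-0.6, -0.7, 0.8]
width: 0.0002
t 2.62 p [ 0.4862 -0.0372  0.1476] F [-0.58 -0.68  0.76] w 0.0002 | shift units [ 0.102 -0.08   1.103] turn units [-0.053  0.085  0.073]
```

```bash
python3 -m handwheel '[{"jaw":255,"translation":[0.1,-0.08,0.3],"angular":[-0.05,0.08,0.07]},{"jaw":255,"translation":[0,0,0.2],"angular":[0,0,0]},{"jaw":255,"translation":[0,0,0],"angular":[0,0,0]},{"jaw":255,"translation":[0,0,0],"angular":[0,0,0]}]'
python3 go.py .4833 -.0385 .12 -.332
```

```text
t: 2.95
ee_pos: [0.4835, -0.0375, 0.1352]
tcp_rot: [0.164, 0.986, -0.0, 0.001]
ft_force: [0.3, -0.4, -0.0]
width: -0.0001
t 2.95 p [ 0.4835 -0.0375  0.1352] F [ 0.3  -0.38 -0.02] w -0.0001 | shift units [-0.006 -0.041  0.606] turn units [0.003 0.021 0.024]
```

```bash
python3 -m handwheel '[{"jaw":255,"translation":[0,-0.04,0.25],"angular":[0,0,0]},{"jaw":255,"translation":[0,0,0.15],"angular":[0,0,0]},{"jaw":255,"translation":[0,0,0],"angular":[0,0,0]},{"jaw":255,"translation":[0,0,0],"angular":[0,0,0]}]'
python3 go.py .4833 -.0385 .12 -.332
python3 -m handwheel '[{"jaw":255,"translation":[0,0,0.05],"angular":[0,0,0]},{"jaw":255,"translation":[0,0,0.05],"angular":[0,0,0]},{"jaw":255,"translation":[0,0,0.05],"angular":[0,0,0]}]'
python3 go.py .4833 -.0385 .118 -.332
```

```text
t: 3.28
ee_pos: [0.4833, -0.0388, 0.1242]
tcp_rot: [0.164, 0.986, -0.0, 0.001]
ft_force: [0.0, 0.1, 0.8]
width: -0.0001
t 3.28 p [ 0.4833 -0.0388  0.1242] F [0.03 0.1  0.79] w -0.0001 | shift units [0.003 0.01  0.169] turn units [0.003 0.024 0.023]
t: 3.53
ee_pos: [0.4835, -0.039, 0.1204]
tcp_rot: [0.164, 0.986, -0.0, 0.001]
ft_force: [0.6, -0.2, 0.4]
width: -0.0004
t 3.53 p [ 0.4835 -0.039   0.1204] F [ 0.62 -0.23  0.42] w -0.0004 | shift units [0.016 0.014 0.098] turn units [0.003 0.029 0.02 ]
```

```bash
python3 -m handwheel '[{"jaw":255,"translation":[0,0,0.04],"angular":[0,0,0]},{"jaw":255,"translation":[0,0,0.04],"angular":[0,0,0]},{"jaw":255,"translation":[0,0,0.04],"angular":[0,0,0]}]'
```

```text
t: 3.78
ee_pos: [0.484, -0.0391, 0.1178]
tcp_rot: [0.164, 0.986, -0.0, 0.002]
ft_force: [-0.6, 0.5, 4.1]
width: 0.0001
```

```bash
python3 -m handwheel '[{"jaw":255,"translation":[0,0,0.04],"angular":[0,0,0]},{"jaw":255,"translation":[0,0,0.04],"angular":[0,0,0]}]'
```

```text
t: 3.95
ee_pos: [0.4846, -0.0393, 0.1165]
tcp_rot: [0.164, 0.986, -0.0, 0.003]
ft_force: [-0.7, 0.9, 5.4]
width: 0.0
```

```bash
python3 -m handwheel '[{"jaw":255,"translation":[0,0,0.04],"angular":[0,0,0]}]'
```

```text
t: 4.03
ee_pos: [0.4847, -0.0393, 0.1158]
tcp_rot: [0.164, 0.986, -0.0, 0.003]
ft_force: [-3.0, 1.5, 5.3]
width: 0.0001
```

```bash
python3 -m handwheel '[{"jaw":255,"translation":[0.02,0,0.05],"angular":[0,0.03,0]},{"jaw":255,"translation":[0.02,0,0.05],"angular":[0,0.03,0]}]'
```

```text
t: 4.2
ee_pos: [0.484, -0.039, 0.1137]
tcp_rot: [0.164, 0.986, 0.0, -0.0]
ft_force: [-0.6, -0.6, 5.5]
width: 0.0001
```

```bash
python3 -m handwheel '[{"jaw":255,"translation":[0.02,0,0.05],"angular":[0,0.03,0]},{"jaw":255,"translation":[0.02,0,0.05],"angular":[0,0.03,0]}]'
```

```text
t: 4.37
ee_pos: [0.4836, -0.0389, 0.1116]
tcp_rot: [0.164, 0.986, 0.0, -0.003]
ft_force: [-0.9, -0.1, 3.8]
width: 0.0005
```

```bash
python3 go.py .4833 -.0385 .118 -.332; python3 -m handwheel '[{"jaw":255,"translation":[0.02,0,0.05],"angular":[0,0.03,0]}]'
```

```text
t 4.37 p [ 0.4836 -0.0389  0.1116] F [-0.87 -0.06  3.78] w 0.0005 | shift units [ 0.018  0.01  -0.256] turn units [ 0.001 -0.053  0.025]
t: 4.45
ee_pos: [0.4836, -0.0389, 0.1106]
tcp_rot: [0.164, 0.986, 0.001, -0.004]
ft_force: [-0.0, 0.5, 4.4]
width: -0.0002
```

```bash
python3 -m handwheel '[{"jaw":255,"translation":[0.0,0,0.045],"angular":[0,-0.02,0]}]'
```

```text
t: 4.53
ee_pos: [0.4841, -0.0391, 0.1098]
tcp_rot: [0.164, 0.986, 0.0, -0.002]
ft_force: [-1.2, 0.7, 5.6]
width: 0.0001
```

```bash
python3 -m handwheel '[{"jaw":255,"translation":[0.0,0,0.045],"angular":[0,-0.01,0]}]'
```

```text
t: 4.62
ee_pos: [0.4844, -0.0392, 0.1088]
tcp_rot: [0.164, 0.986, 0.0, -0.002]
ft_force: [-2.0, -0.6, 6.0]
width: 0.0003
```

```bash
python3 -m handwheel '[{"jaw":255,"translation":[0.01,0,0.045],"angular":[0,0,0]}]'
```

```text
t: 4.7
ee_pos: [0.4844, -0.0392, 0.1079]
tcp_rot: [0.164, 0.986, 0.0, -0.001]
ft_force: [-0.8, 0.1, 5.5]
width: -0.0004
```

```bash
python3 -m handwheel '[{"jaw":255,"translation":[0.01,0,0.045],"angular":[0,0,0]}]'
```

```text
t: 4.78
ee_pos: [0.4844, -0.0392, 0.107]
tcp_rot: [0.164, 0.986, 0.0, -0.001]
ft_force: [-0.9, 0.4, 5.3]
width: 0.0
```

```bash
python3 -m handwheel '[{"jaw":255,"translation":[0.01,0,0.045],"angular":[0,0,0]}]'
```

```text
t: 4.87
ee_pos: [0.4844, -0.0392, 0.1061]
tcp_rot: [0.164, 0.986, 0.0, -0.001]
ft_force: [-0.8, 0.2, 6.1]
width: 0.0002
```

```bash
python3 -m handwheel '[{"jaw":255,"translation":[0.01,0,0.045],"angular":[0,0,0]}]'
```

```text
t: 4.95
ee_pos: [0.4844, -0.0392, 0.1053]
tcp_rot: [0.164, 0.986, 0.0, -0.001]
ft_force: [-2.4, 0.9, 6.9]
width: -0.0002
```

```bash
python3 -m handwheel '[{"jaw":255,"translation":[0.01,0,0.045],"angular":[0,0,0]}]'
```

```text
t: 5.03
ee_pos: [0.4844, -0.0392, 0.1045]
tcp_rot: [0.164, 0.986, 0.0, -0.001]
ft_force: [-2.1, 0.6, 7.4]
width: -0.0
```

```bash
python3 -m handwheel '[{"jaw":255,"translation":[0.01,0,0.045],"angular":[0,0,0]}]'
```

```text
t: 5.12
ee_pos: [0.4844, -0.0392, 0.1037]
tcp_rot: [0.164, 0.986, 0.0, -0.0]
ft_force: [-2.3, 0.6, 8.0]
width: 0.0
```

```bash
python3 -m handwheel '[{"jaw":255,"translation":[0.015,0,0.045],"angular":[0,0,0]}]'
```

```text
t: 5.2
ee_pos: [0.4843, -0.0392, 0.103]
tcp_rot: [0.164, 0.986, -0.0, -0.0]
ft_force: [-1.2, 0.8, 7.4]
width: -0.0005
```

```bash
python3 -m handwheel '[{"jaw":255,"translation":[0.015,0,0.045],"angular":[0,0,0]}]'
```

```text
t: 5.28
ee_pos: [0.4843, -0.0391, 0.1024]
tcp_rot: [0.164, 0.986, -0.0, 0.0]
ft_force: [-2.9, -0.2, 10.6]
width: 0.0
```

```bash
python3 -m handwheel '[{"jaw":255,"translation":[0.0,0,0.03],"angular":[0,0,0]}]'
```

```text
t: 5.37
ee_pos: [0.4844, -0.0392, 0.1022]
tcp_rot: [0.164, 0.986, -0.0, 0.0]
ft_force: [-4.1, 1.7, 11.9]
width: 0.0001
```

```bash
python3 -m handwheel '[{"jaw":255,"translation":[0,0,-0.4],"angular":[0,0,0]},{"jaw":255,"translation":[0,0,-0.6],"angular":[0,0,0]},{"jaw":255,"translation":[0,0,-0.8],"angular":[0,0,0]},{"jaw":255,"translation":[0,0,-0.8],"angular":[0,0,0]},{"jaw":255,"translation":[0,0,-0.5],"angular":[0,0,0]}]'
python3 -m handwheel '[{"jaw":0,"translation":[0,0,-0.5],"angular":[0,0,0]},{"jaw":0,"translation":[0,0,0],"angular":[0,0,0]},{"jaw":0,"translation":[0,0,0],"angular":[0,0,0]},{"jaw":0,"translation":[0,0,0],"angular":[0,0,0]}]'
cat > look.py <<'E'
import sys,cv2,numpy as np
from station import bot
n=sys.argv[1];a=[int(x) for x in sys.argv[2:]]  # top x y size, scene x y size
i=bot.read_camera("top")["pixels"];j=bot.read_camera("scene")["pixels"]
r=lambda i,x,y,w:cv2.resize(i[y:y+w,x:x+w],(400,400),interpolation=cv2.INTER_CUBIC)
cv2.imwrite("pics/"+n,np.hstack([r(i,*a[:3]),r(j,*a[3:])]))
E
python3 look.py v2.png 250 140 100 195 150 100;python3 go.py .4833 -.0385 .165 -.332
```

```text
t: 5.78
ee_pos: [0.4809, -0.038, 0.1786]
tcp_rot: [0.164, 0.986, 0.001, -0.005]
ft_force: [1.2, 0.5, 0.1]
width: 0.0
t: 6.12
ee_pos: [0.4826, -0.0385, 0.1947]
tcp_rot: [0.164, 0.986, 0.0, -0.002]
ft_force: [-0.2, -0.5, 0.0]
width: 0.048
t 6.22 p [ 0.4821 -0.0383  0.194 ] F [-0.82  1.05  0.17] w 0.0633 | shift units [-0.053  0.009  1.16 ] turn units [ 0.001 -0.054  0.025]
```

View pics/v2.png

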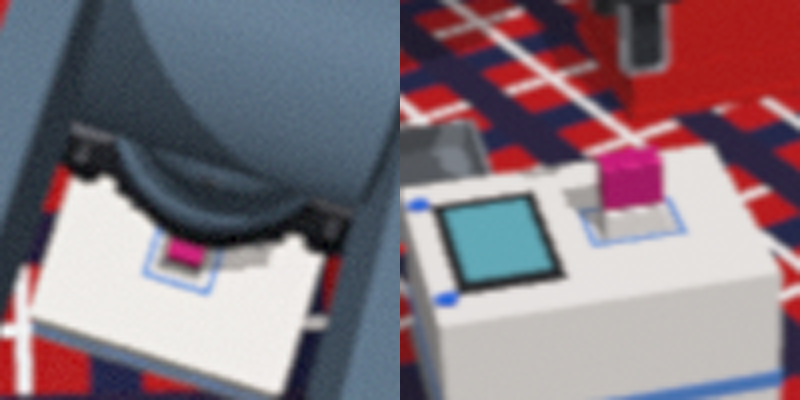

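It has popped up: the scene crop shows the white body below the cap at about (252,195). Going down to grasp.

```bash
python3 -m handwheel '[{"jaw":60,"translation":[-0.05,0,0.7],"angular":[0,-0.05,0.02]},{"jaw":60,"translation":[0,0,0.7],"angular":[0,0,0]},{"jaw":60,"translation":[0,0,0.6],"angular":[0,0,0]},{"jaw":60,"translation":[0,0,0.4],"angular":[0,0,0]},{"jaw":60,"translation":[0,0,0],"angular":[0,0,0]}]'
python3 go.py .4833 -.0385 .103 -.332
```

```text
t: 6.63
ee_pos: [0.4816, -0.0382, 0.1286]
tcp_rot: [0.165, 0.986, 0.0, -0.002]
ft_force: [-0.2, 0.6, -0.2]
width: 0.0653
t 6.63 p [ 0.4816 -0.0382  0.1286] F [-0.21  0.57 -0.19] w 0.0653 | shift units [-0.07   0.011  1.025] turn units [ 0.001 -0.04   0.003]
```

```bash
python3 -m handwheel '[{"jaw":60,"translation":[-0.06,0,0.5],"angular":[0,-0.04,0]},{"jaw":60,"translation":[0,0,0.35],"angular":[0,0,0]},{"jaw":60,"translation":[0,0,0.1],"angular":[0,0,0]},{"jaw":60,"translation":[0,0,0],"angular":[0,0,0]}]'
python3 go.py .4833 -.0385 .103 -.332
```

```text
t: 6.97
ee_pos: [0.4824, -0.0385, 0.1032]
tcp_rot: [0.165, 0.986, 0.0, -0.001]
ft_force: [-0.1, -0.1, -0.1]
width: 0.0655
t 6.97 p [ 0.4824 -0.0385  0.1032] F [-0.07 -0.06 -0.1 ] w 0.0655 | shift units [-0.035  0.012  0.009] turn units [ 0.001 -0.029  0.003]
```

```bash
python3 -m handwheel '[{"jaw":255,"translation":[-0.03,0.01,0],"angular":[0,-0.03,0]},{"jaw":255,"translation":[0,0,0],"angular":[0,0,0]},{"jaw":255,"translation":[0,0,0],"angular":[0,0,0]},{"jaw":255,"translation":[0,0,0],"angular":[0,0,0]},{"jaw":255,"translation":[0,0,0],"angular":[0,0,0]}]' 25
python3 go.py .4833 -.0385 .103 -.332
```

```text
t: 7.38
ee_pos: [0.4848, -0.0389, 0.1057]
tcp_rot: [0.165, 0.986, -0.0, 0.002]
ft_force: [0.7, -0.4, -0.8]
width: 0.0172
t 7.38 p [ 0.4848 -0.0389  0.1057] F [ 0.72 -0.43 -0.76] w 0.0172 | shift units [ 0.064 -0.003  0.107] turn units [0.001 0.038 0.004]
```

```bash
python3 -m handwheel '[{"jaw":255,"translation":[0,0,-0.3],"angular":[0,0.03,0]},{"jaw":255,"translation":[0,0,-0.6],"angular":[0,0,0]},{"jaw":255,"translation":[0,0,-0.8],"angular":[0,0,0]},{"jaw":255,"translation":[0,0,-0.8],"angular":[0,0,0]},{"jaw":255,"translation":[0,0,-0.5],"angular":[0,0,0]}]'
python3 -m handwheel '[{"jaw":255,"translation":[0,0,-0.3],"angular":[0,0,0]},{"jaw":255,"translation":[0,0,0],"angular":[0,0,0]}]'
python3 go.py .5144 -.2711 .19 -.332; python3 look.py v3.png 250 140 100 195 100 150
```

```text
t: 7.8
ee_pos: [0.484, -0.0389, 0.1831]
tcp_rot: [0.165, 0.986, 0.0, -0.001]
ft_force: [0.7, 0.0, -0.9]
width: 0.0175
t: 7.97
ee_pos: [0.486, -0.0395, 0.1954]
tcp_rot: [0.165, 0.986, -0.0, 0.002]
ft_force: [0.3, 0.5, -0.3]
width: 0.0176
t 7.97 p [ 0.486  -0.0395  0.1954] F [ 0.28  0.48 -0.33] w 0.0176 | shift units [-4.09  -8.389  0.236] turn units [0.001 0.045 0.002]
```

View pics/v3.png

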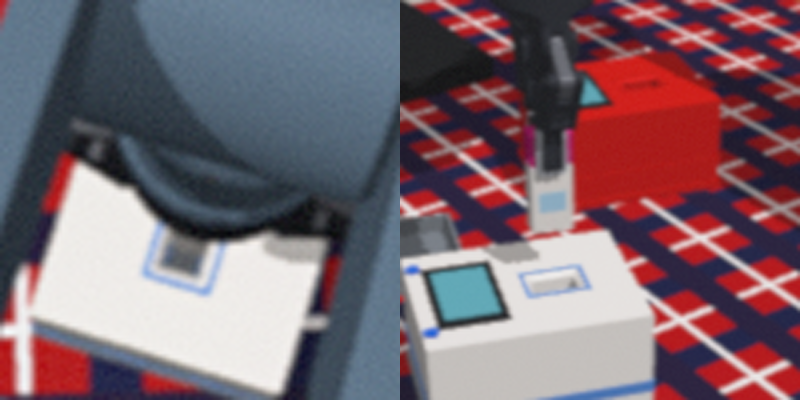

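The cartridge is out and held, with its foot at scene (252,187), and the bay is empty. Moving over the tray.

```bash
python3 -m handwheel '[{"jaw":255,"translation":[-0.45,-0.93,0],"angular":[0,0,0]},{"jaw":255,"translation":[-0.45,-0.93,0],"angular":[0,0,0]},{"jaw":255,"translation":[-0.45,-0.93,0],"angular":[0,0,0]},{"jaw":255,"translation":[-0.45,-0.93,0],"angular":[0,0,0]},{"jaw":255,"translation":[-0.45,-0.93,0],"angular":[0,0,0]}]'
python3 go.py .5144 -.2711 .15 -.332
```

```text
t: 8.48
ee_pos: [0.4972, -0.165, 0.187]
tcp_rot: [0.161, 0.987, 0.002, -0.004]
ft_force: [1.4, -0.1, -1.5]
width: 0.0172
t 8.48 p [ 0.4972 -0.165   0.187 ] F [ 1.36 -0.13 -1.49] w 0.0172 | shift units [-2.014 -3.811  1.45 ] turn units [ 0.034 -0.085  0.082]
```

```bash
python3 -m handwheel '[{"jaw":255,"translation":[-0.5,-0.9,0],"angular":[0,0,0.05]},{"jaw":255,"translation":[-0.5,-0.9,0],"angular":[0,0,0.03]},{"jaw":255,"translation":[-0.5,-0.8,0],"angular":[0,-0.05,0]},{"jaw":255,"translation":[-0.2,-0.3,0.2],"angular":[0,0,0]},{"jaw":255,"translation":[0,0,0.2],"angular":[0,0,0]}]'
python3 go.py .5144 -.2711 .12 -.332
```

```text
t: 8.9
ee_pos: [0.5112, -0.2541, 0.1689]
tcp_rot: [0.168, 0.986, 0.004, -0.006]
ft_force: [-0.4, -0.0, -0.3]
width: 0.0179
t 8.9 p [ 0.5112 -0.2541  0.1689] F [-0.45 -0.02 -0.31] w 0.0179 | shift units [-0.372 -0.609  1.948] turn units [ 0.052 -0.122 -0.048]
```

```bash
python3 -m handwheel '[{"jaw":255,"translation":[-0.37,-0.6,0.5],"angular":[0.05,-0.1,-0.05]},{"jaw":255,"translation":[0,0,0.8],"angular":[0,0,0]},{"jaw":255,"translation":[0,0,0.8],"angular":[0,0,0]},{"jaw":255,"translation":[0,0,0.7],"angular":[0,0,0]},{"jaw":255,"translation":[0,0,0.3],"angular":[0,0,0]}]'
python3 go.py .5144 -.2711 .057 -.332
```

```text
t: 9.32
ee_pos: [0.5121, -0.2652, 0.083]
tcp_rot: [0.165, 0.986, 0.003, -0.004]
ft_force: [-0.6, 0.2, -0.3]
width: 0.0175
t 9.32 p [ 0.5121 -0.2652  0.083 ] F [-0.57  0.23 -0.34] w 0.0175 | shift units [-0.172 -0.196  1.039] turn units [ 0.042 -0.09   0.011]
```

```bash
python3 -m handwheel '[{"jaw":255,"translation":[-0.17,-0.2,0.3],"angular":[0.04,-0.09,0]},{"jaw":255,"translation":[0,0,0.3],"angular":[0,0,0]},{"jaw":255,"translation":[0,0,0.2],"angular":[0,0,0]},{"jaw":255,"translation":[0,0,0],"angular":[0,0,0]}]'
python3 go.py .5144 -.2711 .057 -.332; python3 look.py v4.png 350 120 140 130 100 150
```

```text
t: 9.65
ee_pos: [0.5128, -0.2671, 0.0582]
tcp_rot: [0.163, 0.987, 0.002, -0.003]
ft_force: [0.2, 0.1, -0.4]
width: 0.0177
t 9.65 p [ 0.5128 -0.2671  0.0582] F [ 0.16  0.07 -0.4 ] w 0.0177 | shift units [-0.114 -0.13   0.045] turn units [ 0.026 -0.054  0.037]
```

View pics/v4.png

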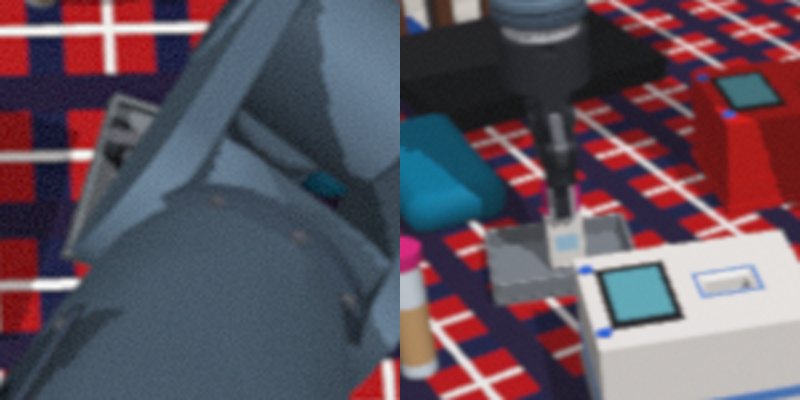

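The cartridge is inside the tray, seen at scene (193,180). Lowering until it touches.

```bash
python3 -m handwheel '[{"jaw":255,"translation":[0,0,0.06],"angular":[0.02,-0.05,0.03]},{"jaw":255,"translation":[0,0,0.03],"angular":[0,0,0]}]'
python3 -m handwheel '[{"jaw":255,"translation":[0,0,0.04],"angular":[0,0,0]}]'
python3 -m handwheel '[{"jaw":255,"translation":[0,0,0.04],"angular":[0,0,0]}]'
```

```text
t: 9.92
ee_pos: [0.5145, -0.2685, 0.0587]
tcp_rot: [0.165, 0.986, -0.001, 0.002]
ft_force: [0.0, -0.0, -0.9]
width: 0.0175
t: 10.0
ee_pos: [0.515, -0.2689, 0.0585]
tcp_rot: [0.165, 0.986, -0.001, 0.003]
ft_force: [0.3, 0.0, -0.3]
width: 0.0176
t: 10.08
ee_pos: [0.5154, -0.2692, 0.058]
tcp_rot: [0.165, 0.986, -0.002, 0.003]
ft_force: [-0.0, -0.8, -0.8]
width: 0.0175
```

```bash
python3 -m handwheel '[{"jaw":255,"translation":[0,0,0.05],"angular":[0,0.03,0]},{"jaw":255,"translation":[0,0,0.04],"angular":[0,0,0]}]'
python3 -m handwheel '[{"jaw":255,"translation":[0,0,0.05],"angular":[0,0,0]}]'
python3 go.py .5144 -.2711 .0557 -.332
```

```text
t: 10.25
ee_pos: [0.5158, -0.2696, 0.0563]
tcp_rot: [0.165, 0.986, -0.002, 0.002]
ft_force: [0.7, 0.3, -0.3]
width: 0.0174
t: 10.33
ee_pos: [0.5159, -0.2698, 0.0552]
tcp_rot: [0.165, 0.986, -0.002, 0.002]
ft_force: [0.1, 1.5, 13.7]
width: 0.0173
t 10.33 p [ 0.5159 -0.2698  0.0552] F [ 0.07  1.54 13.71] w 0.0173 | shift units [ 0.039 -0.07  -0.021] turn units [-0.026  0.053  0.   ]
```

Contact. Opening.

```bash
python3 -m handwheel '[{"jaw":60,"translation":[0,0,-0.02],"angular":[0,0,0]},{"jaw":60,"translation":[0,0,-0.02],"angular":[0,0,0]},{"jaw":60,"translation":[0,0,0],"angular":[0,0,0]},{"jaw":60,"translation":[0,0,0],"angular":[0,0,0]},{"jaw":60,"translation":[0,0,0],"angular":[0,0,0]}]'
python3 go.py .5144 -.2711 .15 -.332
```

```text
t: 10.75
ee_pos: [0.516, -0.2699, 0.0562]
tcp_rot: [0.165, 0.986, -0.002, 0.003]
ft_force: [0.3, 0.1, 0.0]
width: 0.0652
t 10.75 p [ 0.516  -0.2699  0.0562] F [0.3  0.13 0.02] w 0.0652 | shift units [ 0.026 -0.076 -3.75 ] turn units [-0.027  0.055 -0.   ]
```

```bash
python3 -m handwheel '[{"jaw":60,"translation":[0,0,-0.3],"angular":[0,0,0]},{"jaw":60,"translation":[0,0,-0.8],"angular":[0,0,0]},{"jaw":60,"translation":[0,0,-1],"angular":[0,0,0]},{"jaw":60,"translation":[0,0,-1],"angular":[0,0,0]},{"jaw":60,"translation":[0,0,-1],"angular":[0,0,0]}]'
python3 -m handwheel '[{"jaw":60,"translation":[0,0,-0.8],"angular":[0,0,0]},{"jaw":60,"translation":[0,0,-0.2],"angular":[0,0,0]}]'
python3 go.py .5102 .2624 .19 -.188;  python3 look.py v5.png 350 120 140 130 100 150
```

```text
t: 11.17
ee_pos: [0.5114, -0.2663, 0.1567]
tcp_rot: [0.165, 0.986, 0.002, -0.004]
ft_force: [0.5, 0.4, 0.7]
width: 0.0654
t: 11.33
ee_pos: [0.5135, -0.2678, 0.1888]
tcp_rot: [0.165, 0.986, -0.0, -0.0]
ft_force: [0.7, -0.3, 0.7]
width: 0.0653
t 11.33 p [ 0.5135 -0.2678  0.1888] F [ 0.72 -0.3   0.71] w 0.0653 | shift units [ 7.039 20.006 -0.054] turn units [-0.004 -0.007 -1.377]
```

View pics/v5.png

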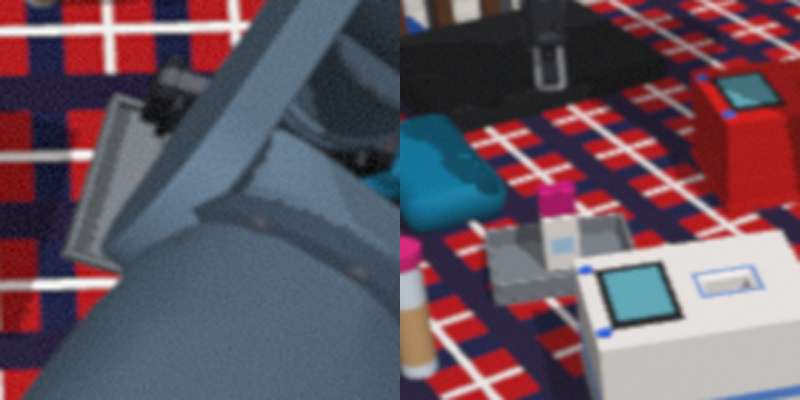

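The used cartridge stands upright and released in the tray, at scene (191,184). Now to the fresh one.

```bash
python3 -m handwheel '[{"jaw":60,"translation":[0.35,1,0],"angular":[0,0,0]},{"jaw":60,"translation":[0.35,1,0],"angular":[0,0,0]},{"jaw":60,"translation":[0.35,1,0],"angular":[0,0,0]},{"jaw":60,"translation":[0.35,1,0],"angular":[0,0,0]},{"jaw":60,"translation":[0.35,1,0],"angular":[0,0,0]}]'
python3 go.py .5102 .2624 .18 -.165
```

```text
t: 11.85
ee_pos: [0.5084, -0.134, 0.1785]
tcp_rot: [0.17, 0.985, 0.001, -0.006]
ft_force: [0.3, -0.1, -0.2]
width: 0.0655
t 11.85 p [ 0.5084 -0.134   0.1785] F [ 0.28 -0.1  -0.23] w 0.0655 | shift units [5.2340e+00 1.4969e+01 1.0000e-02] turn units [ 0.016 -0.113 -1.681]
```

```bash
python3 -m handwheel '[{"jaw":60,"translation":[0.35,1,0],"angular":[0,0,0]},{"jaw":60,"translation":[0.35,1,0],"angular":[0,0,-0.2]},{"jaw":60,"translation":[0.35,1,0],"angular":[0,0,-0.2]},{"jaw":60,"translation":[0.35,1,0],"angular":[0,0,-0.2]},{"jaw":60,"translation":[0.35,1,0],"angular":[0,0,-0.2]}]'
python3 go.py .5102 .2624 .18 -.165
```

```text
t: 12.27
ee_pos: [0.4987, 0.0064, 0.169]
tcp_rot: [0.128, 0.992, 0.003, -0.014]
ft_force: [0.2, 0.1, 0.1]
width: 0.0652
t 12.27 p [0.4987 0.0064 0.169 ] F [0.19 0.05 0.12] w 0.0652 | shift units [ 2.157 10.023 -0.348] turn units [ 0.041 -0.268 -0.869]
```

```bash
python3 -m handwheel '[{"jaw":60,"translation":[0.25,1,0],"angular":[0,0,-0.2]},{"jaw":60,"translation":[0.25,1,0],"angular":[0,0,-0.2]},{"jaw":60,"translation":[0.25,1,0],"angular":[0,0,-0.2]},{"jaw":60,"translation":[0.25,1,0],"angular":[0,0,-0.2]},{"jaw":60,"translation":[0.25,1,0],"angular":[0,0,-0.2]}]'
python3 go.py .5102 .2624 .18 -.165
```

```text
t: 12.68
ee_pos: [0.4867, 0.1421, 0.1604]
tcp_rot: [0.073, 0.997, 0.004, -0.022]
ft_force: [1.2, -0.5, -0.2]
width: 0.0656
t 12.68 p [0.4867 0.1421 0.1604] F [ 1.16 -0.47 -0.19] w 0.0656 | shift units [-0.193  4.901 -0.77 ] turn units [ 0.042 -0.422  0.177]
```

```bash
python3 -m handwheel '[{"jaw":60,"translation":[-0.05,1,-0.3],"angular":[0.04,-0.2,0.15]},{"jaw":60,"translation":[-0.05,1,-0.3],"angular":[0,-0.2,0]},{"jaw":60,"translation":[-0.05,1,-0.2],"angular":[0,0,0]},{"jaw":60,"translation":[0,0.9,0],"angular":[0,0,0]},{"jaw":60,"translation":[0,0.4,0],"angular":[0,0,0]}]'
python3 go.py .5102 .2624 .15 -.165
```

```text
t: 13.1
ee_pos: [0.5001, 0.2547, 0.1699]
tcp_rot: [0.079, 0.997, -0.002, -0.009]
ft_force: [-0.6, -1.2, -0.6]
width: 0.0651
t 13.1 p [0.5001 0.2547 0.1699] F [-0.64 -1.21 -0.64] w 0.0651 | shift units [-0.365  0.372  0.789] turn units [-0.046 -0.167  0.058]
```

```bash
python3 -m handwheel '[{"jaw":60,"translation":[0,0,0],"angular":[0,0,0]},{"jaw":60,"translation":[0,0,0],"angular":[0,0,0]}]'
python3 go.py .5102 .2624 .12 -.165
```

```text
t: 13.27
ee_pos: [0.4981, 0.2559, 0.1666]
tcp_rot: [0.078, 0.997, -0.003, -0.011]
ft_force: [-0.1, -0.6, -0.9]
width: 0.0651
t 13.27 p [0.4981 0.2559 0.1666] F [-0.09 -0.58 -0.86] w 0.0651 | shift units [-0.48   0.345  1.851] turn units [-0.068 -0.212  0.093]
```

```bash
python3 -m handwheel '[{"jaw":60,"translation":[-0.45,0.33,0.3],"angular":[-0.06,-0.2,0.09]},{"jaw":60,"translation":[0,0,0.4],"angular":[0,0,0]},{"jaw":60,"translation":[0,0,0.3],"angular":[0,0,0]},{"jaw":60,"translation":[0,0,0],"angular":[0,0,0]},{"jaw":60,"translation":[0,0,0],"angular":[0,0,0]}]'
python3 go.py .5102 .2624 .11 -.165
python3 look.py v6.png 110 120 100 270 210 140
```

```text
t: 13.68
ee_pos: [0.5075, 0.2565, 0.1357]
tcp_rot: [0.084, 0.996, -0.003, -0.005]
ft_force: [0.4, 0.1, -0.2]
width: 0.0655
t 13.68 p [0.5075 0.2565 0.1357] F [ 0.4   0.14 -0.18] w 0.0655 | shift units [-0.075  0.258  1.025] turn units [-0.057 -0.082 -0.03 ]
```

View pics/v6.png

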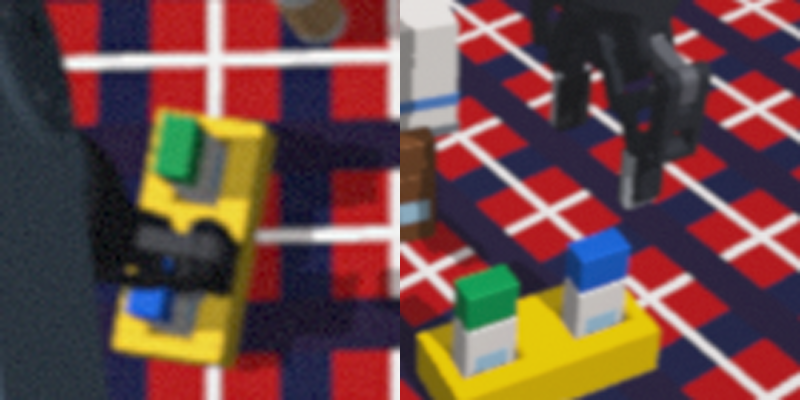

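The open jaws are above the blue-capped cartridge at scene (479,301). The green one is well clear at (440,314). I'll align and then descend.

```bash
python3 -m handwheel '[{"jaw":60,"translation":[-0.08,0.26,0.3],"angular":[-0.06,-0.08,-0.03]},{"jaw":60,"translation":[0,0,0.2],"angular":[0,0,0]},{"jaw":60,"translation":[0,0,0],"angular":[0,0,0]},{"jaw":60,"translation":[0,0,0],"angular":[0,0,0]}]'
python3 go.py .5102 .2624 .056 -.165
```

```text
t: 14.12
ee_pos: [0.5119, 0.2632, 0.1238]
tcp_rot: [0.082, 0.997, 0.001, 0.002]
ft_force: [0.4, 0.2, 0.7]
width: 0.0654
t 14.12 p [0.5119 0.2632 0.1238] F [0.4  0.21 0.72] w 0.0654 | shift units [ 0.07  -0.049  2.711] turn units [ 0.024  0.033 -0.001]
```

```bash
python3 -m handwheel '[{"jaw":60,"translation":[0.07,-0.05,0.5],"angular":[0.02,0.03,0]},{"jaw":60,"translation":[0,0,0.6],"angular":[0,0,0]},{"jaw":60,"translation":[0,0,0.6],"angular":[0,0,0]},{"jaw":60,"translation":[0,0,0.4],"angular":[0,0,0]},{"jaw":60,"translation":[0,0,0.1],"angular":[0,0,0]}]'
python3 go.py .5102 .2624 .056 -.165
```

```text
t: 14.53
ee_pos: [0.5106, 0.2628, 0.0661]
tcp_rot: [0.082, 0.997, 0.001, 0.002]
ft_force: [-1.0, 0.3, -0.1]
width: 0.0653
t 14.53 p [0.5106 0.2628 0.0661] F [-1.02  0.31 -0.11] w 0.0653 | shift units [ 0.014 -0.018  0.404] turn units [0.014 0.03  0.009]
```

```bash
python3 -m handwheel '[{"jaw":60,"translation":[0.01,-0.02,0.25],"angular":[0,0.03,0]},{"jaw":60,"translation":[0,0,0.15],"angular":[0,0,0]},{"jaw":60,"translation":[0,0,0],"angular":[0,0,0]},{"jaw":60,"translation":[0,0,0],"angular":[0,0,0]}]'
python3 go.py .5102 .2624 .056 -.165
python3 look.py v7.png 110 120 100 270 210 140
```

```text
t: 14.87
ee_pos: [0.5096, 0.2621, 0.054]
tcp_rot: [0.082, 0.997, 0.0, -0.001]
ft_force: [0.1, 0.2, 1.0]
width: 0.0655
t 14.87 p [0.5096 0.2621 0.054 ] F [0.08 0.15 1.03] w 0.0655 | shift units [-0.023  0.016 -0.079] turn units [ 0.004 -0.023  0.01 ]
```

View pics/v7.png

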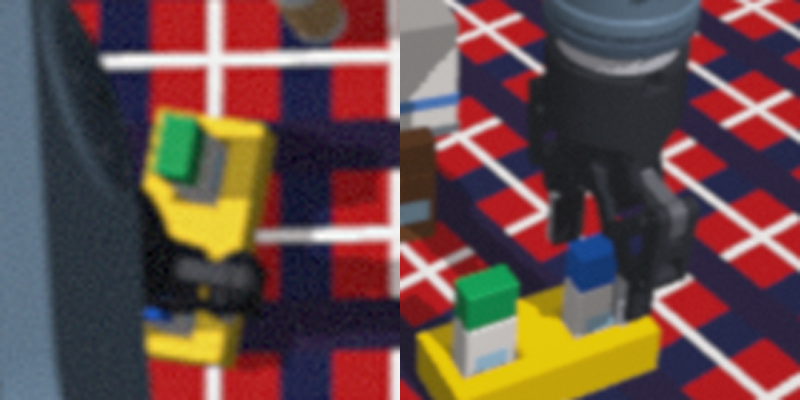

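```bash
python3 -m handwheel '[{"jaw":255,"translation":[-0.02,0.01,0],"angular":[0,-0.02,0]},{"jaw":255,"translation":[0,0,0],"angular":[0,0,0]},{"jaw":255,"translation":[0,0,0],"angular":[0,0,0]},{"jaw":255,"translation":[0,0,0],"angular":[0,0,0]},{"jaw":255,"translation":[0,0,0],"angular":[0,0,0]}]' 25
python3 go.py .5102 .2624 .18 -.165
```

```text
t: 15.38
ee_pos: [0.5118, 0.2629, 0.0565]
tcp_rot: [0.082, 0.997, 0.001, 0.002]
ft_force: [-0.6, 0.4, 0.3]
width: 0.0175
t 15.38 p [0.5118 0.2629 0.0565] F [-0.57  0.4   0.3 ] w 0.0175 | shift units [ 0.041 -0.017 -4.94 ] turn units [0.022 0.038 0.011]
```

```bash
python3 -m handwheel '[{"jaw":255,"translation":[0,0,-0.3],"angular":[0,0.03,0]},{"jaw":255,"translation":[0,0,-0.7],"angular":[0,0,0]},{"jaw":255,"translation":[0,0,-1],"angular":[0,0,0]},{"jaw":255,"translation":[0,0,-1],"angular":[0,0,0]},{"jaw":255,"translation":[0,0,-1],"angular":[0,0,0]}]'
python3 -m handwheel '[{"jaw":255,"translation":[0,0,-1],"angular":[0,0,0]},{"jaw":255,"translation":[0,0,-0.6],"angular":[0,0,0]},{"jaw":255,"translation":[0,0,0],"angular":[0,0,0]}]'
python3 go.py .4833 -.0385 .2 -.332
python3 look.py v8.png 110 120 100 270 130 160
```

```text
t: 15.8
ee_pos: [0.5069, 0.261, 0.1545]
tcp_rot: [0.082, 0.997, -0.001, -0.006]
ft_force: [0.0, -0.5, -0.8]
width: 0.0176
t: 16.05
ee_pos: [0.51, 0.2618, 0.204]
tcp_rot: [0.082, 0.997, 0.0, -0.002]
ft_force: [0.1, 0.3, 0.0]
width: 0.0174
t 16.05 p [0.51   0.2618 0.204 ] F [0.15 0.34 0.02] w 0.0174 | shift units [ -0.904 -12.026   0.154] turn units [ 0.    -0.038  1.606]
```

View pics/v8.png

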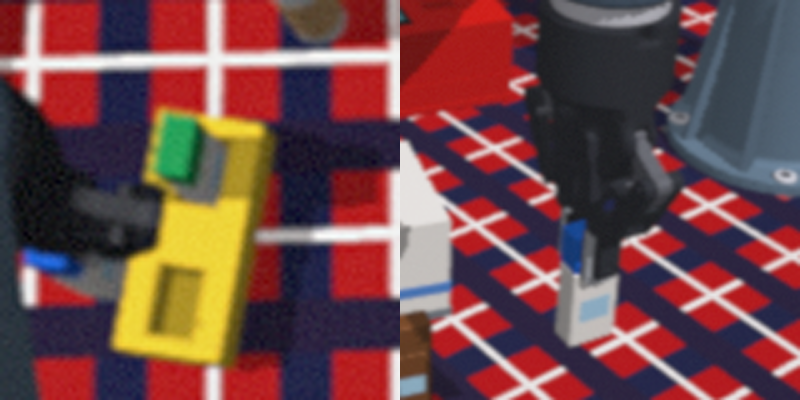

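```bash
python3 - <<'E'
from station import bot
import cv2,numpy as np
from scipy.spatial.transform import Rotation as R
from h import *
s=bot.read_state();j=bot.read_camera("scene")["pixels"];cv2.imwrite("pics/raw9.png",j)
p=np.array(s['ee_pos']);q=R.from_quat(s['tcp_rot']);print(p)
x0,y0,k=315,200,8
im=cv2.resize(j[y0:y0+75,x0:x0+90],None,fx=k,fy=k,interpolation=cv2.INTER_CUBIC)
# predicted: foot .0505 below TCP; box 32x18x81 , yaw=-.165, no offset
for name,zz,L,Wd in(("top",-.0305,.032,.018),("b4",.0465,.032,.018),("foot",.0505,.028,.014)):
    P=np.array([p+q.apply([sx*L/2,sy*Wd/2,zz]) for sx,sy in((1,1),(1,-1),(-1,-1),(-1,1))])
    u=proj('scene',P);print(name,u.round(1).tolist())
    cv2.polylines(im,[np.int32(((u-[x0,y0]+.5)*k-.5))],True,(0,255,255),1)
cv2.imwrite("pics/v9.png",im)
E
```

```text
[0.50862066 0.26139851 0.20065134]
top [[358.7, 221.7], [352.0, 215.7], [333.7, 221.0], [340.1, 227.3]]
b4 [[354.5, 262.5], [348.3, 256.1], [330.8, 261.7], [336.9, 268.4]]
foot [[352.5, 264.2], [347.7, 259.1], [332.5, 264.1], [337.2, 269.3]]
```

View pics/v9.png

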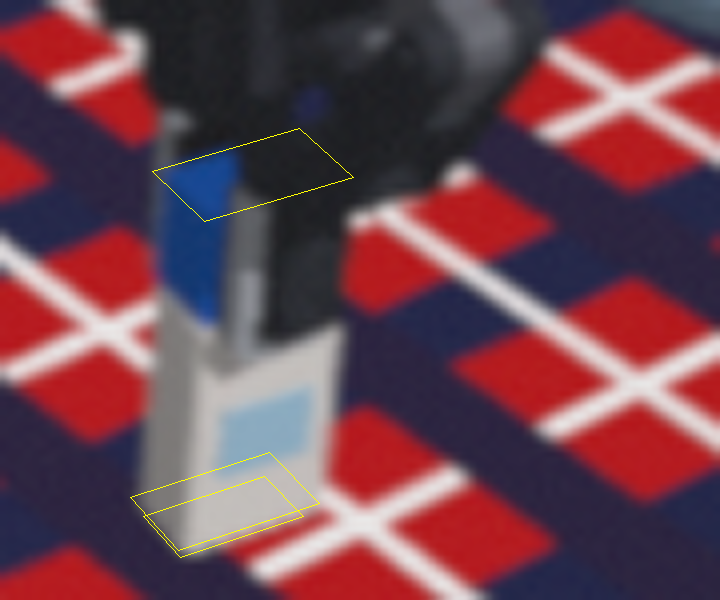

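The fresh cartridge is held upright and fits the prediction within about 1 px. The pocket is empty and the green spare is untouched. Moving to the bay.

```bash
python3 -m handwheel '[{"jaw":255,"translation":[-0.05,-0.9,0],"angular":[0,0,0]},{"jaw":255,"translation":[-0.05,-1,0],"angular":[0,0,0.1]},{"jaw":255,"translation":[-0.05,-1,0],"angular":[0,0,0.1]},{"jaw":255,"translation":[-0.05,-1,0],"angular":[0,0,0.1]},{"jaw":255,"translation":[-0.05,-1,0],"angular":[0,0,0.1]}]'
python3 go.py .4833 -.0385 .2 -.332
```

```text
t: 16.62
ee_pos: [0.4859, 0.139, 0.1893]
tcp_rot: [0.1, 0.995, -0.002, -0.013]
ft_force: [-0.2, 0.1, -0.2]
width: 0.0176
t 16.62 p [0.4859 0.139  0.1893] F [-0.21  0.1  -0.2 ] w 0.0176 | shift units [-1.295 -6.981 -0.417] turn units [-0.078 -0.243  1.262]
```

```bash
python3 -m handwheel '[{"jaw":255,"translation":[-0.15,-1,-0.1],"angular":[0,0,0.3]},{"jaw":255,"translation":[-0.15,-1,-0.1],"angular":[0,0,0.3]},{"jaw":255,"translation":[-0.15,-1,-0.1],"angular":[0,0,0.3]},{"jaw":255,"translation":[-0.15,-1,0],"angular":[0,0,0.2]},{"jaw":255,"translation":[-0.15,-1,0],"angular":[0,0,0.2]}]'
python3 go.py .4833 -.0385 .2 -.332
```

```text
t: 17.03
ee_pos: [0.4633, 0.0086, 0.1868]
tcp_rot: [0.17, 0.985, -0.003, -0.023]
ft_force: [0.7, 0.2, -1.2]
width: 0.0175
t 17.03 p [0.4633 0.0086 0.1868] F [ 0.73  0.18 -1.24] w 0.0175 | shift units [-1.361 -1.515 -0.566] turn units [-0.136 -0.421 -0.087]
```

```bash
python3 -m handwheel '[{"jaw":255,"translation":[-0.6,-0.7,-0.2],"angular":[-0.1,-0.3,-0.08]},{"jaw":255,"translation":[-0.5,-0.6,-0.1],"angular":[0,-0.1,0]},{"jaw":255,"translation":[0,0,0],"angular":[0,0,0]},{"jaw":255,"translation":[0,0,0],"angular":[0,0,0]}]'
python3 go.py .4833 -.0385 .18 -.332
```

```text
t: 17.37
ee_pos: [0.473, -0.0362, 0.186]
tcp_rot: [0.169, 0.986, -0.001, -0.008]
ft_force: [-0.5, 0.1, -0.4]
width: 0.0177
t 17.37 p [ 0.473  -0.0362  0.186 ] F [-0.51  0.15 -0.37] w 0.0177 | shift units [-0.424  0.052  0.232] turn units [-0.049 -0.147 -0.077]
```

```bash
python3 -m handwheel '[{"jaw":255,"translation":[-0.4,0.04,0],"angular":[-0.05,-0.14,-0.08]},{"jaw":255,"translation":[0,0,0.2],"angular":[0,0,0]},{"jaw":255,"translation":[0,0,0],"angular":[0,0,0]},{"jaw":255,"translation":[0,0,0],"angular":[0,0,0]}]'
python3 go.py .4833 -.0385 .16 -.332
```

```text
t: 17.7
ee_pos: [0.4814, -0.0357, 0.1766]
tcp_rot: [0.164, 0.987, 0.001, -0.003]
ft_force: [0.2, 0.6, -0.8]
width: 0.0176
t 17.7 p [ 0.4814 -0.0357  0.1766] F [ 0.16  0.56 -0.84] w 0.0176 | shift units [-0.114 -0.081  0.663] turn units [ 0.013 -0.066  0.031]
```

```bash
python3 -m handwheel '[{"jaw":255,"translation":[-0.11,-0.08,0.3],"angular":[0.01,-0.06,0.03]},{"jaw":255,"translation":[0,0,0.3],"angular":[0,0,0]},{"jaw":255,"translation":[0,0,0],"angular":[0,0,0]},{"jaw":255,"translation":[0,0,0],"angular":[0,0,0]}]'
python3 go.py .4833 -.0385 .15 -.332
python3 look.py v10.png 250 140 100 205 160 80
```

```text
t: 18.03
ee_pos: [0.4829, -0.0367, 0.1592]
tcp_rot: [0.164, 0.986, 0.0, -0.001]
ft_force: [0.6, -0.0, -0.1]
width: 0.0175
t 18.03 p [ 0.4829 -0.0367  0.1592] F [ 0.56 -0.01 -0.07] w 0.0175 | shift units [-0.04  -0.064  0.368] turn units [ 0.004 -0.015  0.027]
```

View pics/v10.png

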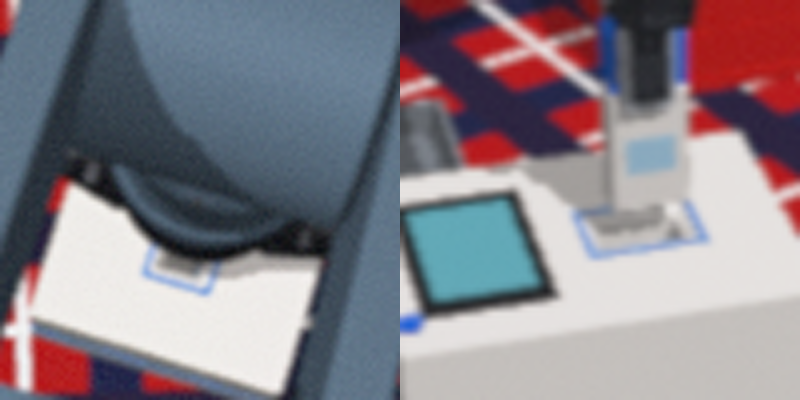

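```bash
python3 - <<'E'
from station import bot
import cv2,numpy as np
from scipy.spatial.transform import Rotation as R
from h import *
s=bot.read_state();j=bot.read_camera("scene")["pixels"]
p=np.array(s['ee_pos']);q=R.from_quat(s['tcp_rot']);print(p)
x0,y0,k=235,170,14
im=cv2.resize(j[y0:y0+42,x0:x0+52],None,fx=k,fy=k,interpolation=cv2.INTER_CUBIC)
d=lambda u,c:cv2.polylines(im,[np.int32(((u-[x0,y0]+.5)*k-.5))],True,c,1)
for zz,L,Wd in((.0465,.032,.018),(.0505,.028,.014)):
    d(proj('scene',np.array([p+q.apply([sx*L/2,sy*Wd/2,zz]) for sx,sy in((1,1),(1,-1),(-1,-1),(-1,1))])),(0,255,255))
d(proj('scene',rect([.4833,-.0385,.095,-.332],.040,.026)),(0,160,0))
d(proj('scene',rect([.4833,-.0385,.095,-.332],.034,.020)),(0,160,0))
cv2.imwrite("pics/v11.png",im)
E
```

```text
[ 0.48288792 -0.03673109  0.15945351]
```

View pics/v11.png

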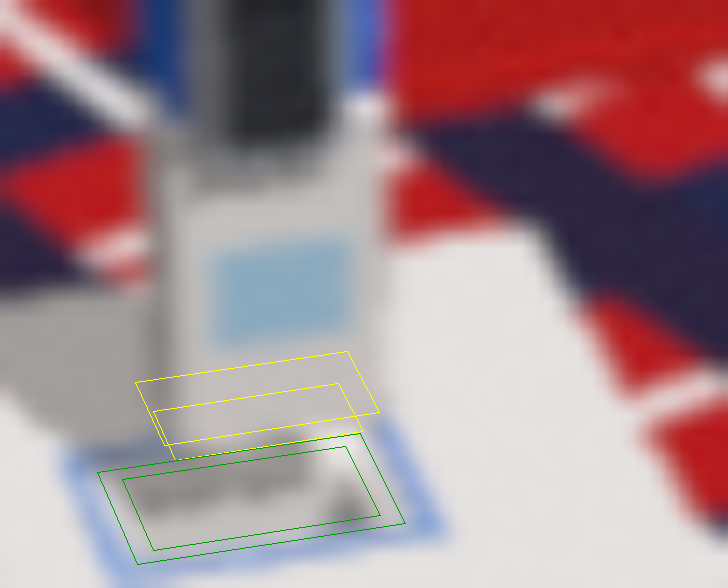

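The projected slot (green) and foot (yellow) agree with the picture to about 0.6 px, with the same bias on both. I'll correct y and insert.

```bash
python3 -m handwheel '[{"jaw":255,"translation":[-0.03,-0.07,0.2],"angular":[0,-0.02,0.02]},{"jaw":255,"translation":[0,0,0.15],"angular":[0,0,0]},{"jaw":255,"translation":[0,0,0],"angular":[0,0,0]}]'
python3 go.py .4833 -.0385 .145 -.332
```

```text
t: 18.43
ee_pos: [0.484, -0.0393, 0.1512]
tcp_rot: [0.165, 0.986, -0.0, 0.002]
ft_force: [-0.0, -0.0, -0.2]
width: 0.0176
t 18.43 p [ 0.484  -0.0393  0.1512] F [-0.03 -0.04 -0.15] w 0.0176 | shift units [0.037 0.02  0.247] turn units [0.004 0.035 0.002]
```

```bash
python3 -m handwheel '[{"jaw":255,"translation":[0.03,0.02,0.15],"angular":[0,0.03,0]},{"jaw":255,"translation":[0,0,0.15],"angular":[0,0,0]},{"jaw":255,"translation":[0,0,0],"angular":[0,0,0]}]'
python3 go.py .4833 -.0385 .135 -.332
```

```text
t: 18.68
ee_pos: [0.4834, -0.0387, 0.1429]
tcp_rot: [0.165, 0.986, 0.0, 0.0]
ft_force: [0.1, 0.9, -0.0]
width: 0.0176
t 18.68 p [ 0.4834 -0.0387  0.1429] F [ 0.06  0.88 -0.01] w 0.0176 | shift units [0.007 0.005 0.316] turn units [ 0.004  0.004 -0.002]
```

```bash
python3 -m handwheel '[{"jaw":255,"translation":[0,0,0.15],"angular":[0,0,0]},{"jaw":255,"translation":[0,0,0.15],"angular":[0,0,0]}]'
python3 go.py .4833 -.0385 .135 -.332
```

```text
t: 18.85
ee_pos: [0.4842, -0.0388, 0.1356]
tcp_rot: [0.165, 0.986, 0.0, 0.001]
ft_force: [0.7, -0.0, -0.7]
width: 0.0176
t 18.85 p [ 0.4842 -0.0388  0.1356] F [ 0.65 -0.01 -0.66] w 0.0176 | shift units [ 0.039 -0.001  0.026] turn units [ 0.007  0.021 -0.003]
```

Inside the mouth with no resistance. Continuing down.

```bash
python3 -m handwheel '[{"jaw":255,"translation":[0.03,0,0.2],"angular":[0,0.02,0]},{"jaw":255,"translation":[0,0,0.2],"angular":[0,0,0]},{"jaw":255,"translation":[0,0,0.2],"angular":[0,0,0]}]'
python3 go.py .4833 -.0385 .11 -.332
```

```text
t: 19.1
ee_pos: [0.4841, -0.0387, 0.1196]
tcp_rot: [0.165, 0.986, 0.0, 0.001]
ft_force: [-0.2, 1.2, -0.9]
width: 0.0181
t 19.1 p [ 0.4841 -0.0387  0.1196] F [-0.22  1.18 -0.9 ] w 0.0181 | shift units [ 0.035 -0.002  0.386] turn units [ 0.007  0.016 -0.002]
```

```bash
python3 -m handwheel '[{"jaw":255,"translation":[0.01,0,0.15],"angular":[0,0,0]},{"jaw":255,"translation":[0,0,0.1],"angular":[0,0,0]}]'
python3 go.py .4833 -.0385 .107 -.332
```

```text
t: 19.27
ee_pos: [0.4841, -0.0387, 0.1122]
tcp_rot: [0.165, 0.986, 0.0, 0.001]
ft_force: [0.7, 0.1, -1.2]
width: 0.0177
t 19.27 p [ 0.4841 -0.0387  0.1122] F [ 0.7   0.15 -1.23] w 0.0177 | shift units [ 0.034 -0.002  0.209] turn units [ 0.008  0.02  -0.003]
```

```bash
python3 -m handwheel '[{"jaw":255,"translation":[0.01,0,0.08],"angular":[0,0,0]},{"jaw":255,"translation":[0,0,0.04],"angular":[0,0,0]}]'
python3 -m handwheel '[{"jaw":255,"translation":[0.01,0,0.05],"angular":[0,0,0]}]'
python3 -m handwheel '[{"jaw":255,"translation":[0.01,0,0.05],"angular":[0,0,0]}]'
```

```text
t: 19.43
ee_pos: [0.4841, -0.0387, 0.1086]
tcp_rot: [0.165, 0.986, 0.0, 0.001]
ft_force: [0.8, -1.0, -0.2]
width: 0.0173
t: 19.52
ee_pos: [0.484, -0.0387, 0.1073]
tcp_rot: [0.165, 0.986, 0.0, 0.001]
ft_force: [1.4, -0.4, 0.9]
width: 0.0177
t: 19.6
ee_pos: [0.4841, -0.0387, 0.1062]
tcp_rot: [0.165, 0.986, 0.0, 0.002]
ft_force: [2.4, -0.1, -0.1]
width: 0.0175
```

```bash
python3 -m handwheel '[{"jaw":255,"translation":[0.01,0,0.04],"angular":[0,0,0]}]'
python3 -m handwheel '[{"jaw":60,"translation":[0,0,0],"angular":[0,0,0]},{"jaw":60,"translation":[0,0,0],"angular":[0,0,0]},{"jaw":60,"translation":[0,0,0],"angular":[0,0,0]},{"jaw":60,"translation":[0,0,0],"angular":[0,0,0]}]'
python3 go.py .4833 -.0385 .165 -.332
```

```text
t: 19.68
ee_pos: [0.4841, -0.0387, 0.1052]
tcp_rot: [0.165, 0.986, 0.0, 0.002]
ft_force: [1.7, -0.5, -0.1]
width: 0.0177
t: 20.02
ee_pos: [0.4824, -0.0382, 0.1045]
tcp_rot: [0.165, 0.986, 0.0, 0.0]
ft_force: [0.1, 0.1, 0.1]
width: 0.0646
t 20.02 p [ 0.4824 -0.0382  0.1045] F [0.1  0.05 0.08] w 0.0646 | shift units [-3.800e-02  2.000e-03 -2.419e+00] turn units [ 0.005  0.003 -0.001]
```

Released. Lift, close the jaws, and look.

```bash
python3 -m handwheel '[{"jaw":60,"translation":[0,0,-0.3],"angular":[0,0,0]},{"jaw":60,"translation":[0,0,-0.7],"angular":[0,0,0]},{"jaw":60,"translation":[0,0,-0.8],"angular":[0,0,0]},{"jaw":60,"translation":[0,0,-0.6],"angular":[0,0,0]},{"jaw":60,"translation":[0,0,-0.3],"angular":[0,0,0]}]'
python3 -m handwheel '[{"jaw":255,"translation":[0,0,0],"angular":[0,0,0]},{"jaw":255,"translation":[0,0,0],"angular":[0,0,0]},{"jaw":255,"translation":[0,0,0],"angular":[0,0,0]},{"jaw":255,"translation":[0,0,0],"angular":[0,0,0]},{"jaw":255,"translation":[0,0,0],"angular":[0,0,0]}]'
python3 look.py v12.png 250 140 100 195 150 100;python3 go.py .4833 -.0385 .14 -.332
```

```text
t: 20.43
ee_pos: [0.4796, -0.0374, 0.1735]
tcp_rot: [0.165, 0.986, 0.001, -0.004]
ft_force: [1.0, -0.8, 0.6]
width: 0.0651
t: 20.85
ee_pos: [0.4799, -0.0375, 0.1743]
tcp_rot: [0.165, 0.986, 0.001, -0.003]
ft_force: [-0.8, -0.3, 0.6]
width: 0.0045
t 20.95 p [ 0.4798 -0.0374  0.1743] F [0.08 0.85 0.79] w -0.0001 | shift units [-0.153  0.003  1.371] turn units [ 0.003 -0.055 -0.   ]
```

View pics/v12.png

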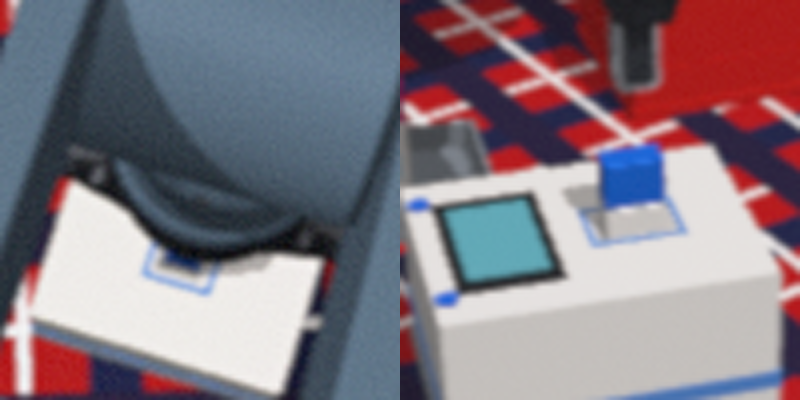

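The fresh cartridge stands in the bay, cap at about scene (253,194), at the same height the used one had when popped up. Now press with closed fingers.

```bash
python3 -m handwheel '[{"jaw":255,"translation":[-0.15,0,0.5],"angular":[0,-0.06,0]},{"jaw":255,"translation":[0,0,0.4],"angular":[0,0,0]},{"jaw":255,"translation":[0,0,0.2],"angular":[0,0,0]},{"jaw":255,"translation":[0,0,0],"angular":[0,0,0]}]'
python3 go.py .4833 -.0385 .14 -.332
```

```text
t: 21.28
ee_pos: [0.4828, -0.0384, 0.1443]
tcp_rot: [0.165, 0.986, 0.0, -0.001]
ft_force: [0.1, 0.2, -1.0]
width: -0.0002
t 21.28 p [ 0.4828 -0.0384  0.1443] F [ 0.13  0.15 -0.97] w -0.0002 | shift units [-0.021  0.005  0.173] turn units [ 0.003 -0.013 -0.001]
```

```bash
python3 -m handwheel '[{"jaw":255,"translation":[-0.02,0,0.1],"angular":[0,-0.01,0]},{"jaw":255,"translation":[0,0,0.06],"angular":[0,0,0]},{"jaw":255,"translation":[0,0,0.05],"angular":[0,0,0]}]'
python3 go.py .4833 -.0385 .135 -.332
```

```text
t: 21.53
ee_pos: [0.4829, -0.0385, 0.1384]
tcp_rot: [0.165, 0.986, 0.0, -0.001]
ft_force: [0.5, 0.1, 0.3]
width: -0.0002
t 21.53 p [ 0.4829 -0.0385  0.1384] F [0.46 0.07 0.27] w -0.0002 | shift units [-0.016  0.005  0.136] turn units [ 0.003 -0.017 -0.001]
```

```bash
python3 -m handwheel '[{"jaw":255,"translation":[0,0,0.045],"angular":[0,0,0]},{"jaw":255,"translation":[0,0,0.045],"angular":[0,0,0]},{"jaw":255,"translation":[0,0,0.045],"angular":[0,0,0]}]'
python3 go.py .4833 -.0385 .135 -.332
```

```text
t: 21.78
ee_pos: [0.4833, -0.0386, 0.1354]
tcp_rot: [0.165, 0.986, 0.0, -0.0]
ft_force: [0.0, -0.6, -0.9]
width: 0.0
t 21.78 p [ 0.4833 -0.0386  0.1354] F [ 0.02 -0.64 -0.95] w 0.0 | shift units [0.002 0.003 0.015] turn units [ 0.003 -0.006  0.   ]
```

```bash
python3 -m handwheel '[{"jaw":255,"translation":[0.01,0,0.045],"angular":[0,0,0]},{"jaw":255,"translation":[0.01,0,0.045],"angular":[0,0.01,0]},{"jaw":255,"translation":[0.01,0,0.045],"angular":[0,0,0]}]'
python3 go.py .4833 -.0385 .135 -.332
```

```text
t: 22.03
ee_pos: [0.4834, -0.0386, 0.1328]
tcp_rot: [0.165, 0.986, 0.0, 0.0]
ft_force: [0.2, -0.3, 1.8]
width: -0.0001
t 22.03 p [ 0.4834 -0.0386  0.1328] F [ 0.2  -0.28  1.8 ] w -0.0001 | shift units [ 0.007  0.003 -0.088] turn units [0.003 0.005 0.001]
```

```bash
python3 -m handwheel '[{"jaw":255,"translation":[0.01,0,0.048],"angular":[0,0,0]},{"jaw":255,"translation":[0.01,0,0.048],"angular":[0,0,0]},{"jaw":255,"translation":[0.01,0,0.048],"angular":[0,0,0]},{"jaw":255,"translation":[0.01,0,0.048],"angular":[0,0,0]}]'
python3 go.py .4833 -.0385 .135 -.332
```

```text
t: 22.37
ee_pos: [0.4833, -0.0386, 0.1285]
tcp_rot: [0.165, 0.986, -0.0, 0.001]
ft_force: [-0.3, -0.3, 2.2]
width: 0.0001
t 22.37 p [ 0.4833 -0.0386  0.1285] F [-0.27 -0.32  2.17] w 0.0001 | shift units [ 0.001  0.003 -0.259] turn units [0.002 0.027 0.001]
```

```bash
python3 -m handwheel '[{"jaw":255,"translation":[0.01,0,0.048],"angular":[0,0,0]},{"jaw":255,"translation":[0.01,0,0.048],"angular":[0,0,0]},{"jaw":255,"translation":[0.01,0,0.048],"angular":[0,0,0]},{"jaw":255,"translation":[0.01,0,0.048],"angular":[0,0,0]}]'
python3 go.py .4833 -.0385 .135 -.332
```

```text
t: 22.7
ee_pos: [0.4831, -0.0385, 0.1239]
tcp_rot: [0.165, 0.986, -0.0, 0.002]
ft_force: [-0.1, -0.5, 4.2]
width: -0.0001
t 22.7 p [ 0.4831 -0.0385  0.1239] F [-0.13 -0.45  4.22] w -0.0001 | shift units [-0.007  0.003 -0.443] turn units [0.003 0.047 0.   ]
```

```bash
python3 -m handwheel '[{"jaw":255,"translation":[0.01,0,0.048],"angular":[0,0,0]},{"jaw":255,"translation":[0.01,0,0.048],"angular":[0,0,0]},{"jaw":255,"translation":[0.01,0,0.048],"angular":[0,0,0]},{"jaw":255,"translation":[0.01,0,0.048],"angular":[0,0,0]}]'
python3 go.py .4833 -.0385 .135 -.332
```

```text
t: 23.03
ee_pos: [0.483, -0.0385, 0.1193]
tcp_rot: [0.165, 0.986, -0.0, 0.003]
ft_force: [0.5, -0.5, 4.9]
width: -0.0004
t 23.03 p [ 0.483  -0.0385  0.1193] F [ 0.51 -0.49  4.91] w -0.0004 | shift units [-0.016  0.004 -0.628] turn units [ 0.003  0.066 -0.   ]
```

```bash
python3 -m handwheel '[{"jaw":255,"translation":[0,0,0.045],"angular":[0,0.03,0]},{"jaw":255,"translation":[0,0,0.045],"angular":[0,0.02,0]},{"jaw":255,"translation":[0,0,0.045],"angular":[0,0,0]}]'
python3 go.py .4833 -.0385 .135 -.332
```

```text
t: 23.28
ee_pos: [0.4833, -0.0386, 0.1159]
tcp_rot: [0.165, 0.986, -0.0, 0.001]
ft_force: [0.0, -0.7, 5.4]
width: -0.0002
t 23.28 p [ 0.4833 -0.0386  0.1159] F [ 0.02 -0.68  5.43] w -0.0002 | shift units [-0.     0.004 -0.765] turn units [ 0.003  0.02  -0.   ]
```

```bash
python3 -m handwheel '[{"jaw":255,"translation":[0,0,0.045],"angular":[0,0,0]}]'
```

```text
t: 23.37
ee_pos: [0.4833, -0.0386, 0.1147]
tcp_rot: [0.165, 0.986, 0.0, 0.001]
ft_force: [1.0, 0.1, 5.0]
width: -0.0002
```

```bash
python3 -m handwheel '[{"jaw":255,"translation":[0,0,0.045],"angular":[0,0,0]}]'
```

```text
t: 23.45
ee_pos: [0.4833, -0.0386, 0.1134]
tcp_rot: [0.165, 0.986, 0.0, 0.001]
ft_force: [-0.2, 0.7, 4.4]
width: -0.0
```

```bash
python3 -m handwheel '[{"jaw":255,"translation":[0,0,0.045],"angular":[0,0,0]}]'
```

```text
t: 23.53
ee_pos: [0.4833, -0.0386, 0.1122]
tcp_rot: [0.165, 0.986, 0.0, 0.001]
ft_force: [0.2, 0.2, 5.0]
width: -0.0
```

```bash
python3 -m handwheel '[{"jaw":255,"translation":[0,0,0.035],"angular":[0,0,0]}]'
```

```text
t: 23.62
ee_pos: [0.4833, -0.0386, 0.1112]
tcp_rot: [0.165, 0.986, 0.0, 0.001]
ft_force: [-0.6, 0.3, 4.2]
width: 0.0001
```

```bash
python3 -m handwheel '[{"jaw":255,"translation":[0,0,0.035],"angular":[0,0,0]}]'
```

```text
t: 23.7
ee_pos: [0.4833, -0.0386, 0.1103]
tcp_rot: [0.165, 0.986, 0.0, 0.001]
ft_force: [0.9, -0.6, 4.6]
width: -0.0001
```

```bash
python3 -m handwheel '[{"jaw":255,"translation":[0,0,0.035],"angular":[0,0,0]}]'
```

```text
t: 23.78
ee_pos: [0.4833, -0.0386, 0.1093]
tcp_rot: [0.165, 0.986, -0.0, 0.001]
ft_force: [0.7, -0.9, 6.4]
width: -0.0006
```

```bash
python3 -m handwheel '[{"jaw":255,"translation":[0,0,0.035],"angular":[0,0,0]}]'
```

```text
t: 23.87
ee_pos: [0.4834, -0.0386, 0.1085]
tcp_rot: [0.165, 0.986, -0.0, 0.001]
ft_force: [-1.0, 0.1, 6.1]
width: 0.0002
```

```bash
python3 -m handwheel '[{"jaw":255,"translation":[0,0,0.035],"angular":[0,0,0]}]'
```

```text
t: 23.95
ee_pos: [0.4834, -0.0386, 0.1075]
tcp_rot: [0.165, 0.986, 0.0, 0.001]
ft_force: [0.7, 0.7, 5.5]
width: 0.0001
```

```bash
python3 -m handwheel '[{"jaw":255,"translation":[0,0,0.035],"angular":[0,0,0]}]'
```

```text
t: 24.03
ee_pos: [0.4834, -0.0386, 0.1067]
tcp_rot: [0.165, 0.986, -0.0, 0.001]
ft_force: [0.2, -0.9, 5.0]
width: 0.0002
```

```bash
python3 -m handwheel '[{"jaw":255,"translation":[0,0,0.035],"angular":[0,0,0]}]'
```

```text
t: 24.12
ee_pos: [0.4834, -0.0386, 0.1058]
tcp_rot: [0.165, 0.986, -0.0, 0.001]
ft_force: [-0.3, 0.6, 6.3]
width: 0.0001
```

```bash
python3 -m handwheel '[{"jaw":255,"translation":[0,0,0.035],"angular":[0,0,0]}]'
```

```text
t: 24.2
ee_pos: [0.4834, -0.0386, 0.105]
tcp_rot: [0.165, 0.986, -0.0, 0.001]
ft_force: [-0.5, -0.2, 6.5]
width: -0.0003
```

```bash
python3 -m handwheel '[{"jaw":255,"translation":[0,0,0.035],"angular":[0,0,0]}]'
```

```text
t: 24.28
ee_pos: [0.4834, -0.0386, 0.1042]
tcp_rot: [0.165, 0.986, -0.0, 0.001]
ft_force: [-1.0, -0.4, 6.1]
width: -0.0001
```

```bash
python3 -m handwheel '[{"jaw":255,"translation":[0,0,0.035],"angular":[0,0,0]}]'
```

```text
t: 24.37
ee_pos: [0.4835, -0.0386, 0.1034]
tcp_rot: [0.165, 0.986, -0.0, 0.001]
ft_force: [0.1, -0.1, 7.1]
width: 0.0001
```

```bash
python3 -m handwheel '[{"jaw":255,"translation":[0,0,0.035],"angular":[0,0,0]}]'
```

```text
t: 24.45
ee_pos: [0.4835, -0.0386, 0.1027]
tcp_rot: [0.165, 0.986, -0.0, 0.001]
ft_force: [-0.6, -0.0, 7.4]
width: -0.0002
```

```bash
python3 -m handwheel '[{"jaw":255,"translation":[0,0,0.035],"angular":[0,0,0]}]'
```

```text
t: 24.53
ee_pos: [0.4836, -0.0386, 0.1021]
tcp_rot: [0.165, 0.986, -0.0, 0.001]
ft_force: [-2.0, 0.9, 10.1]
width: -0.0001
```

```bash
python3 -m handwheel '[{"jaw":255,"translation":[0,0,0.035],"angular":[0,0,0]}]'
```

```text
t: 24.62
ee_pos: [0.4838, -0.0387, 0.1018]
tcp_rot: [0.165, 0.986, -0.0, 0.001]
ft_force: [-1.5, 0.2, 11.9]
width: 0.0004
```

Buffer felt at 11.9 N. Lifting at once.

```bash
python3 -m handwheel '[{"jaw":255,"translation":[0,0,-0.4],"angular":[0,0,0]},{"jaw":255,"translation":[0,0,-0.7],"angular":[0,0,0]},{"jaw":255,"translation":[0,0,-0.9],"angular":[0,0,0]},{"jaw":255,"translation":[0,0,-0.9],"angular":[0,0,0]},{"jaw":255,"translation":[0,0,-0.9],"angular":[0,0,0]}]'
python3 -m handwheel '[{"jaw":255,"translation":[0,0,-0.6],"angular":[0,0,0]},{"jaw":255,"translation":[0,0,0],"angular":[0,0,0]},{"jaw":255,"translation":[0,0,0],"angular":[0,0,0]},{"jaw":255,"translation":[0,0,0],"angular":[0,0,0]}]'
python3 look.py v13.png 350 120 140 155 150 140;python3 go.py .4833 -.0385 .14 -.332
```

```text
t: 25.03
ee_pos: [0.4763, -0.0362, 0.1923]
tcp_rot: [0.165, 0.986, 0.002, -0.01]
ft_force: [0.6, 0.1, 0.0]
width: 0.0001
t: 25.37
ee_pos: [0.4771, -0.0363, 0.2112]
tcp_rot: [0.165, 0.986, 0.001, -0.008]
ft_force: [-0.2, 0.7, 0.1]
width: 0.0004
t 25.47 p [ 0.4766 -0.0361  0.2104] F [-0.07 -0.63 -0.11] w 0.0004 | shift units [-0.331 -0.004  2.812] turn units [ 0.001 -0.163  0.006]
```

View pics/v13.png

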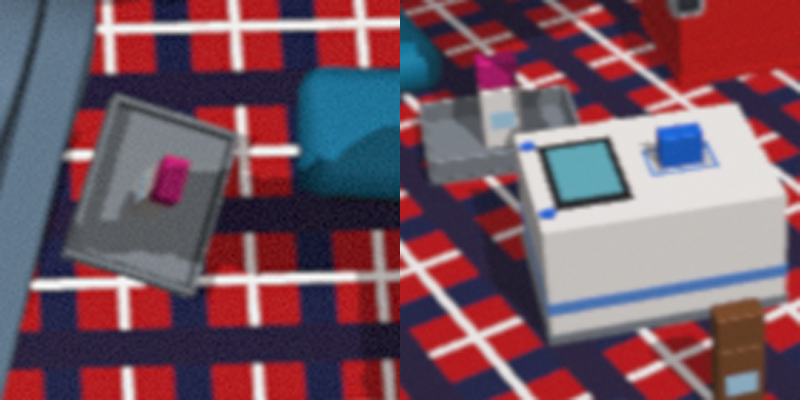

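The cap now sits low in the bay, at scene (249,201). The used cartridge is upright in the tray, at top (410,183). After a short wait I'll do a final check of the heights and bystanders.

```bash
python3 -m handwheel '[{"jaw":255,"translation":[0,0,0],"angular":[0,0,0]},{"jaw":255,"translation":[0,0,0],"angular":[0,0,0]},{"jaw":255,"translation":[0,0,0],"angular":[0,0,0]},{"jaw":255,"translation":[0,0,0],"angular":[0,0,0]},{"jaw":255,"translation":[0,0,0],"angular":[0,0,0]}]'
python3 - <<'E'
from station import bot
import cv2,numpy as np
from h import *
j=bot.read_camera("scene")["pixels"];o=cv2.imread("pics/scene0.png")
r=lambda i,x,y,w,k:cv2.resize(i[y:y+w,x:x+w],(400,400),interpolation=cv2.INTER_CUBIC)
a=r(j,235,170,50,8)
for z,c in((.118,(0,255,255)),(.135,(0,0,255))):
    u=proj('scene',rect([.4833,-.0385,z,-.332],.032,.018))
    cv2.polylines(a,[np.int32((u-[235,170]+.5)*8-.5)],True,c,1)
cv2.imwrite("pics/v14.png",np.hstack([a,r(j,205,230,170,1)]))
d=cv2.absdiff(j,o).max(2)
for n,(x,y,w,h) in dict(tube_a=(215,285,32,75),tube_b=(118,185,30,60),spare=(284,300,34,50)).items(): print(n,'mean diff',d[y:y+h,x:x+w].mean().round(1))
E
```

```text
t: 25.88
ee_pos: [0.4743, -0.0354, 0.2063]
tcp_rot: [0.165, 0.986, 0.002, -0.012]
ft_force: [-0.3, -0.2, -0.1]
width: 0.0001
tube_a mean diff 1.4
tube_b mean diff 1.4
spare mean diff 2.2
```

View pics/v14.png

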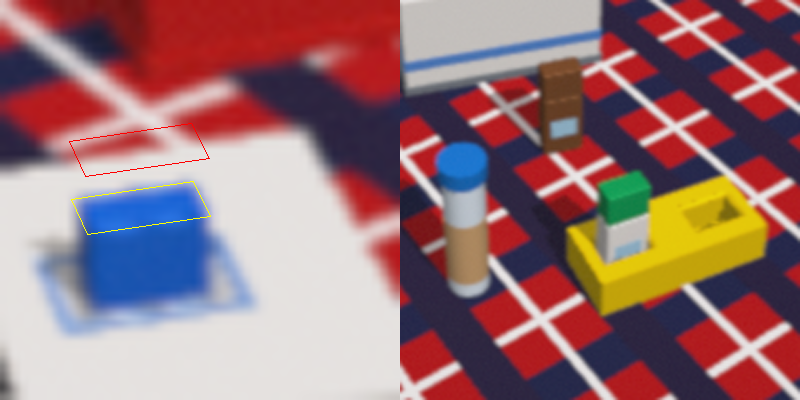

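The cap top matches the caught level (yellow, z = 0.118) and not the up level (red). The tubes and the spare haven't moved, so I'm handing in.

```bash
python3 -c "
from station import bot
print(bot.close_job())"
```

```text
the job is handed in; nothing more can be done
None
```

The swap is done and the job is handed in at about 26 s of the 72 s allowed; the hand-in gave no verdict.

- **Used cartridge:** I pressed it with closed fingers until the buffer was felt at 11.9 N and lifted at once. It popped up, and I stood it upright near the middle of the grey tray, where the last pictures show it free of the gripper. One thing was rougher than meant: it touched the tray floor with a reading of about 14 N before I let go.
- **Fresh cartridge:** I took it from the stand, put it in the bay without resistance and pressed it to 11.9 N. After about 1.3 s untouched, its cap top matches the caught level (23 mm proud) within about a pixel.
- **Bystanders:** Before-and-after pictures show no movement of the green-capped cartridge or either sample tube.
- **Measurement limits:** The scene camera showed a steady offset of about 0.6 px, so positions are good to about 1 mm. Force readings vary by about 1 N, and the highest reading in either press was 11.9 N.
- **Press speed:** For a few rows of the second press the speed reached about 15 mm/s, the limit. I slowed to about 10 mm/s before the buffer.

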